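Close the pump tank's filler neck

TASK

Close the filler neck of the grey pump tank with the orange cap from the yellow tray: set the cap on the neck and let go of it, then take it again, by its rim since the knob only spins, turn it backwards (anticlockwise from above) until its thread drops into place, and screw it down clockwise until it is fully home. Leave the cap closed and released, and leave the other loose things where they lie.

Things in the scene. Friction and masses are not known exactly. Their poses are not given: they have to be found in the camera images.
- cap_center (a point): centre, half-way up the rim, of the orange screw cap (about 130 g): 60 mm across, 24 mm high without its knob, open below, bore 52 mm. It starts upright in a pocket of the yellow tray. z is its axis, up; x points to the white mark on its top. Three lugs inside stand 5 mm below this point; its inner ceiling is 8 mm above it. To turn it, grip the rim with the fingers astride the knob.
- cap_knob (a point): centre of the black lifting knob on the cap, on the cap's axis and 33 mm above cap_center: 22 mm across, 18 mm high, on a 12 mm stem that starts at the cap's top (21 mm below this point); the knob's top is 9 mm above this point. The knob spins freely on the cap, so that it can lift the cap but not turn it on the neck.
- mouth (a point): centre of the rim of the grey tank's upright filler neck, 135 mm above the table, z up. The tank is fixed, 170 x 190 mm; its flat top is 45 mm below this point. The neck is 37 mm across, 48 mm over its thread. A springy rubber ring stands 2 mm above the rim (5 N when pressed flat); the thread has to press it flat for the last 2 mm.
- thread (a point): on the neck's axis, 13 mm below the rim, at the middle of its right-hand three-start thread (7 mm fall in 120 degrees). A cap set on it usually rides on top, perhaps a little askew, cap_center 11 to 15 mm above this point; turned clockwise there, it runs against a stop. Turned anticlockwise, at most about 2 rad, it climbs up to 3 mm, then drops 6 mm into the thread and meets a stop.
- cap_home (a point): on the neck's axis, 8 mm below the rim: where cap_center is when the cap is fully home. When the cap has just dropped into the thread, cap_center is about 3 to 4 mm above this point; from there 1.2 to 1.7 rad clockwise, falling with the thread, brings it home, where it stops turning.
- tray_floor (a point): centre of the floor of the fixed yellow tray, 5 mm above the table; 94 x 270 mm outside, long along its y, walls 23 mm high, three pockets 90 mm apart, each about 84 mm square inside. The cap stands in any one of them.
- coupling_center (a point): brass hose coupling, 40 mm across, 28 mm high, in another pocket; to be left alone
- socket_center (a point): steel socket, 32 mm across, 30 mm high, in the third pocket; to be left alone
- hammer: hammer lying beyond the work area; to be left alone
- driver: screwdriver lying beyond the work area; to be left alone
- wrench: wrench lying beyond the work area; to be left alone
- tape: blue roll of tape, 90 mm across, 30 mm high, at the left; origin under its centre; to be left alone
- can: closed can with a green band, 66 mm across, 110 mm high, at the right; origin under its centre; to be left alone
Not all that is in view belongs to the job. Of the things that look like the part that bears cap_center, the largest one is meant.

How it is judged:
On the way:
1. the cap stands on the filler neck, loosely and not yet home, and nothing holds it (horizontal distance between cap_center and mouth below 0.006 m and z of cap_center in the frame of mouth between -0.0065 and 0.007 m and angle between cap_center's own z axis and vertical below 0.25 rad and contact force between the fingers and cap below 0.05 N), for 0.2 s.
At the end, for the whole second after the job is handed in: The cap is screwed down on the filler neck, centred within 3 mm, upright within 0.05 rad, its centre at least 7 mm below the rim (8 mm is fully home), at rest and released (horizontal distance between cap_center and mouth below 0.003 m and z of cap_center in the frame of mouth below -0.007 m and angle between cap_center's own z axis and vertical below 0.05 rad and contact force between the fingers and cap below 0.05 N and linear speed of cap below 0.01 m/s); the robot touches nothing.
It fails at once if another loose thing is moved by more than 30 mm (distance of any of coupling_center, socket_center, hammer, driver, wrench, tape, can from where it was at the start of the episode above 0.03 m).
It also fails if it takes over 72 s, if anything falls off the work surface, if the arm or the gripper's body presses on something with over 40 N, if the wrist force passes 120 N, or if a joint passes its speed limit or range.

ROBOT

A 6-joint arm with a two-finger parallel gripper is mounted at the origin on the work surface. World frame = base frame: x ahead of the robot, y to its left, z up, the work surface at z = 0. Lengths are in m, angles in rad, forces in N, time in s.
With the tool pointing down it reaches from about 0.325 to 0.85 m from the base axis. Payload 4.4 kg.
Tool frame: the origin (TCP) lies at the centre of the arm's flange, where the gripper is bolted on; the fingertips stand 199 mm ahead of it and the grasp point (between the pads) lies 180 mm ahead of it; z points along the fingers, y is the direction in which the jaws open and shut (so a half turn about z gives the same grasp; the last joint's range is limited). The gripper opens to 94 mm and grips with 3 to 60 N. Pads are 16 mm wide; open, the fingers measure 119 mm over their backs; the gripper's body (75 mm by 177 mm) begins 78 mm behind the grasp point.
Start: joints at [1.101, 0.207, 1.542, -0, 1.393, -0.15], TCP at [0.18, 0.546, 0.405] pointing down, gripper open.
Joint ranges: [-2.73, 2.73], [-0.86, 2.22], [0.23, 2.46], [-1.11, 4.25], [0.08, 2.63], [-2.82, 2.82]. Speed limits (rad/s): [2.79, 2.79, 3.14, 3.14, 3.14, 3.14].

INTERFACE

Orientations are given as a rotation vector (axis times angle).
In Python, from station import r gives the robot as it stands. The module is installed in compiled form; this text tells all that it offers.
- The arm moves only by the tool step_arm, never from a script. Its argument "motion" is a list of rows, each an object with "linear": the shift along the tool's x, y, z in mm, a list of three; "rotation": the turn, a rotation vector about the tool's x, y, z in degrees, a list of three; "hand": the finger opening in mm, from 0 to 94. A call has exactly 8 rows; each row shifts and turns the commanded pose from where the row before left it, along the tool's axes as they then stand; what a row does not reach is not made up. A row lasts 1/12 s, in which the tool goes at most 41.7 mm and 7.16 degrees, less where a joint would pass 70% of its speed; a pose out of reach is approached as far as the arm can. A call with a gripper value outside its range is refused whole. The fingers move at their own pace and stop on an object; "squeeze" is the grip in N (left out, the last holds). Time passes only in rows, so rows that do not move let the fingers close, or fill a call up. It gives the time, the measured TCP pose, the force and the opening at its end, in the units of the state.
- r.read_state(): the state, without advancing time (a new reading comes with each control period).
- r.grab_frame(name): name is "side" or "top" or "wrist"; returns a dict with "img" (480x640x3 uint8, red, green, blue), "camera_matrix" (3x3 intrinsics, pixels), "cam_to_world" (4x4, takes a point from camera to world coordinates). Camera axes: x right, y down, z forward; pixel columns grow to the right and rows downward; lengths in m; the calibration is good to about 2 mm. A picture is of the moment at which its call begins. There is no depth.
- r.close_job(): hands the job in, once; it reports no verdict.
The state is a dict: "time_s": time; "joints": joint angles; "joint_vel": joint speeds; "tau": joint torques, N m; "tcp_pos": TCP position; "tool_rot": TCP orientation; "contact_force": force on the tool from outside, world axes, zero at the start; "moment": the same for the moment, N m; "width": finger opening in m.
Only numpy, scipy, OpenCV 4.12 (cv2) and the standard library are available. Lean on these libraries where they do the work, as an engineer would, in place of code of your own. Each camera call takes 0.05 s, during which the arm holds its last target.

## Working session

There is one attempt and no reset: what is moved stays moved. The work goes in short steps, Python scripts to look and compute and a tool call to move; the robot and the scene stay as the last step left them, time stands still between calls to the robot, and variables do not carry over. Pictures are saved under pics/ and viewed, and the job is handed in when it is done.

Besides the shell and the picture viewer there is one more tool, called by a JSON object that holds its "op" and its "data", one argument or row to a line. step_arm: Moves the arm, as the interface text tells. Its arguments: {"type":"object","properties":{"motion":{"type":"array"},"squeeze":{"type":"number"}},"required":["motion"]}

```bash
mkdir -p pics; python3 - <<'E'
from station import r
import cv2,numpy as np
s=r.read_state()
print({k:np.round(v,4) for k,v in s.items()})
for n in("top","side","wrist"):
    f=r.grab_frame(n); cv2.imwrite(f"pics/a_{n}.png",f["img"][:,:,::-1]); print(n,f["camera_matrix"].round(1).tolist(),f["cam_to_world"].round(3).tolist())
E
```

```text
{'time_s': np.float64(0.0), 'joints': array([ 1.1015,  0.2074,  1.5429, -0.    ,  1.3935, -0.1505]), 'joint_vel': array([-0.0013,  0.0004,  0.0006, -0.0018,  0.0006,  0.0006]), 'tau': array([ 6.00000e-04, -3.70893e+01, -2.81412e+01,  6.99000e-02,
        3.63000e-02, -2.00000e-04]), 'tcp_pos': array([0.1801, 0.5457, 0.4035]), 'tool_rot': array([-0.4986, -3.1011,  0.0035]), 'contact_force': array([ 0.3602, -1.2782,  0.3797]), 'moment': array([-0.0247,  0.0229, -0.0176]), 'width': np.float64(0.0938)}
top [[579.4, 0.0, 303.1], [0.0, 579.4, 241.9], [0.0, 0.0, 1.0]] [[0.011, -0.988, 0.157, 0.346], [-1.0, -0.012, -0.005, 0.006], [0.006, -0.157, -0.988, 1.522], [0.0, 0.0, 0.0, 1.0]]
side [[549.1, 0.0, 323.8], [0.0, 549.1, 234.4], [0.0, 0.0, 1.0]] [[-0.999, -0.035, 0.025, 0.536], [-0.043, 0.763, -0.645, 0.906], [0.003, -0.645, -0.764, 1.191], [0.0, 0.0, 0.0, 1.0]]
wrist [[422.2, 0.0, 320.3], [0.0, 422.2, 241.9], [0.0, 0.0, 1.0]] [[0.314, 0.924, 0.217, 0.118], [0.949, -0.305, -0.073, 0.566], [-0.002, 0.229, -0.974, 0.384], [0.0, 0.0, 0.0, 1.0]]
```

View pics/a_top.png

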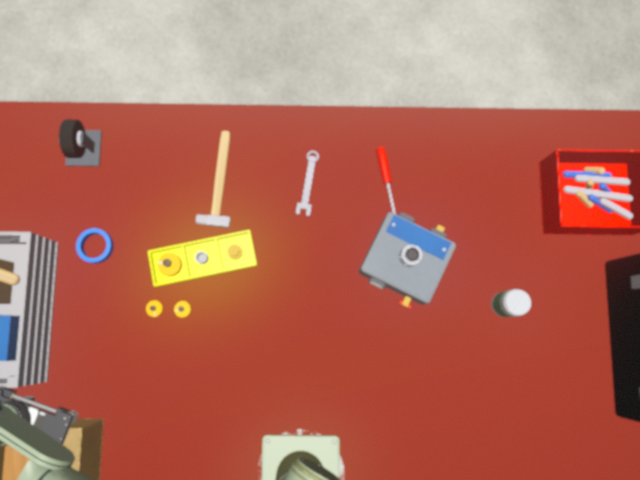

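View pics/a_side.png

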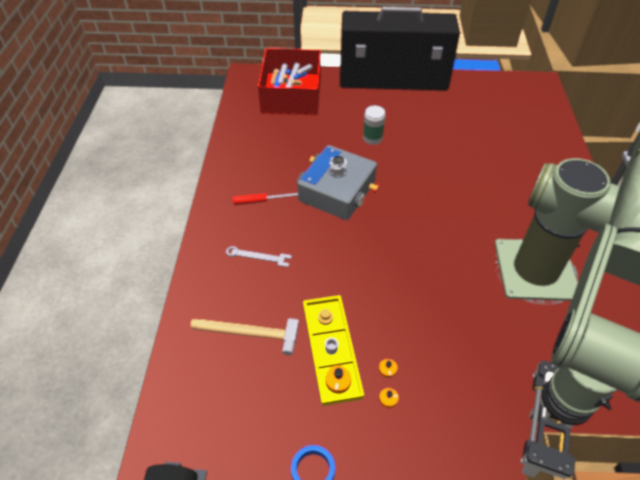

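View pics/a_wrist.png

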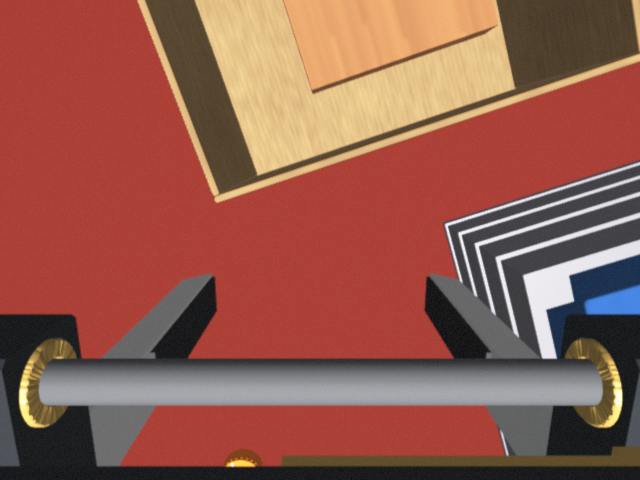

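Top view: the candidates for the cap are the big orange cap with a black knob in the tray's left pocket (170,264), two small orange caps on the table (154,309) and (182,309), and the brass coupling (235,252). I choose the largest, (170,264). The neck is at (412,254) in top and about (338,163) in side.

```bash
cat > h.py <<'E'
import cv2,numpy as np
from station import r
def ray(f,p):
    K=f["camera_matrix"];T=f["cam_to_world"]
    d=T[:3,:3]@np.linalg.solve(K,[p[0],p[1],1.]);return T[:3,3],d/np.linalg.norm(d)
def onz(f,p,z):
    o,d=ray(f,p);return o+d*(z-o[2])/d[2]
def tri(fp):
    A=0;b=0
    for f,p in fp:
        o,d=ray(f,p);M=np.eye(3)-np.outer(d,d);A=A+M;b=b+M@o
    x=np.linalg.solve(A,b);return x,[np.linalg.norm((np.eye(3)-np.outer(d,d))@(x-o)) for o,d in (ray(f,p) for f,p in fp)]
def proj(f,X):
    T=f["cam_to_world"];c=T[:3,:3].T@(np.array(X)-T[:3,3]);q=f["camera_matrix"]@c;return q[:2]/q[2]
def crop(f,c,h,name,s=6):
    x,y=int(c[0]),int(c[1]);im=f["img"][max(y-h,0):y+h,max(x-h,0):x+h,::-1]
    cv2.imwrite(name,cv2.resize(im,None,fx=s,fy=s,interpolation=cv2.INTER_CUBIC))
E
python3 - <<'E'
from h import *
t=r.grab_frame("top");s=r.grab_frame("side")
ims=[]
for f,c in((t,(170,264)),(t,(412,254)),(s,(339,377)),(s,(338,163))):
    x,y=c;ims.append(cv2.resize(f["img"][y-30:y+30,x-30:x+30,::-1],(290,290),interpolation=cv2.INTER_CUBIC))
cv2.imwrite("pics/b.png",np.vstack([np.hstack(ims[:2]),np.hstack(ims[2:])]))
for n,f in(("top",t),("side",s)):
    hsv=cv2.cvtColor(f["img"],cv2.COLOR_RGB2HSV)
    m=cv2.inRange(hsv,(8,150,150),(22,255,255))
    k,l,st,ce=cv2.connectedComponentsWithStats(m)
    for i in range(1,k):
        if st[i,4]>40: print(n,"orange",st[i],ce[i].round(1))
    m=cv2.inRange(hsv,(24,150,150),(34,255,255))
    k,l,st,ce=cv2.connectedComponentsWithStats(m)
    for i in range(1,k):
        if st[i,4]>100: print(n,"yellow",st[i],ce[i].round(1))
E
```

```text
top orange [ 135  194  151  134 9032] [212.5 268.8]
top orange [402 297  10  11  55] [405.5 302.5]
top yellow [ 148  230  109   57 2262] [185.8 260.1]
side orange [369 184  10   6  48] [373.8 186.5]
side orange [302 294  63 111 348] [331.6 340. ]
side orange [319 311  13  13 135] [325.1 317.1]
side orange [378 358  20  19 271] [387.6 367.1]
side orange [326 365  25  27 322] [337.8 379.1]
side orange [379 387  21  21 289] [388.4 397.2]
side orange [559 433   5  18  62] [561.2 441.2]
side orange [575 472  65   8 425] [606.1 476.1]
side yellow [ 303  296   61  107 3261] [331.7 347.2]
```

View pics/b.png

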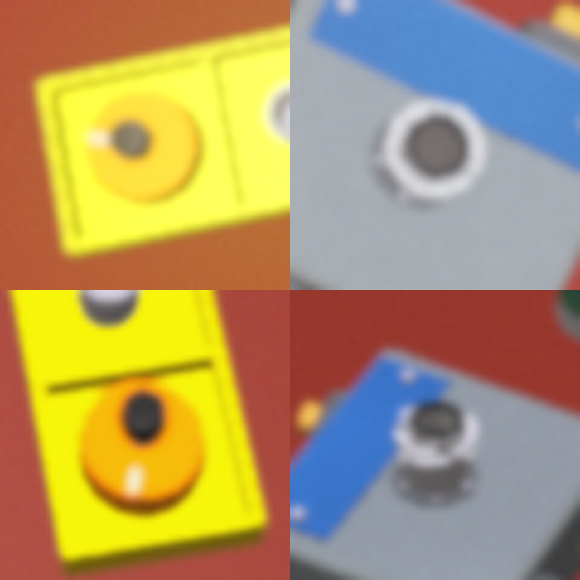

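The crop confirms the choice: a large orange cap with a black knob at about (166.9,262.8) top and (338.6,373) side, its white mark to the left. The neck hole is at (412.2,254.6) top and (338.4,160) side.

```bash
python3 - <<'E'
from h import *
t=r.grab_frame("top");s=r.grab_frame("side")
def dark(f,c,h):
    x,y=c;g=cv2.cvtColor(f["img"],cv2.COLOR_RGB2GRAY)[y-h:y+h,x-h:x+h].astype(int)
    return g
def blob(f,c,h,fn):
    x,y=c;im=f["img"][y-h:y+h,x-h:x+h].astype(int);m=fn(im).astype(np.uint8)
    k,l,st,ce=cv2.connectedComponentsWithStats(m);i=1+np.argmax(st[1:,4]);return ce[i]+[x-h,y-h],st[i]
kn=lambda im:(im[...,0]<150)
a=blob(t,(167,263),9,lambda im:im[...,0]<185);b=blob(s,(339,373),11,lambda im:im[...,0]<110)
print(a,b);print("knob",tri([(t,a[0]),(s,b[0])]), onz(t,a[0],.059),onz(s,b[0],.05))
c=blob(t,(412,255),9,lambda im:im.mean(2)<160);d=blob(s,(338,160),8,lambda im:im.mean(2)<110)
print(c,d);print("mouth",tri([(t,c[0]),(s,d[0])]),onz(t,c[0],.137),onz(s,d[0],.137))
# cap by orange rim
hs=cv2.cvtColor(t["img"],cv2.COLOR_RGB2HSV);print(hs[255:275:2,155:190:3].tolist()[4])
print("tray corners")
# can/tape etc rough
for n,p,z in(("smallA",(154,309),.02),("smallB",(182,309),.02)):print(n,onz(t,p,z).round(3))
E
```

```text
(array([166.6  , 262.625]), array([ 5,  6,  8,  7, 40], dtype=int32)) (array([338.18867925, 372.90566038]), array([ 7,  7,  7,  9, 53], dtype=int32))
knob (array([0.52300158, 0.34743666, 0.0499693 ]), [np.float64(0.0002445799091224824), np.float64(0.0002445799091223692)]) [0.52167805 0.34538356 0.059     ] [0.52324167 0.34739908 0.05      ]
(array([411.81560284, 254.0070922 ]), array([  2,   2,  14,  13, 141], dtype=int32)) (array([337.6969697 , 159.43939394]), array([ 3,  3, 10,  9, 66], dtype=int32))
mouth (array([ 0.54137836, -0.26328106,  0.13781155]), [np.float64(0.0009733832970934976), np.float64(0.0009733832970933877)]) [ 0.54051958 -0.26326899  0.137     ] [ 0.54233446 -0.26449886  0.137     ]
[[30, 190, 255], [26, 115, 255], [20, 79, 250], [20, 82, 143], [20, 59, 143], [20, 140, 166], [25, 189, 255], [26, 186, 255], [24, 198, 255], [29, 179, 243], [30, 163, 255], [30, 172, 248]]
tray corners
smallA [0.406 0.381 0.02 ]
smallB [0.407 0.309 0.02 ]
```

```bash
cat >> h.py <<'E'
from scipy.spatial.transform import Rotation as R
def show():
    s=r.read_state();Q=R.from_rotvec(s["tool_rot"]).as_matrix()
    print("t",round(float(s["time_s"]),2),"tcp",s["tcp_pos"].round(4),"x",Q[:,0].round(3),"y",Q[:,1].round(3),"z",Q[:,2].round(3),"j",s["joints"].round(2),"F",s["contact_force"].round(1),"M",s["moment"].round(2),"w",round(float(s["width"])*1e3,1))
    return s,Q
def delta(P,yaw=None):
    # P= desired grasp point; tool pointing straight down, y axis at yaw (mod pi)
    s,Q=show();print("grasp",(s["tcp_pos"]+.18*Q[:,2]).round(4))
    y=Q[:,1] if yaw is None else np.array([np.cos(yaw),np.sin(yaw),0]);y=y*[1,1,0];y/=np.linalg.norm(y)
    if y@Q[:,1]<0:y=-y
    z=np.array([0,0,-1.]);T=np.c_[np.cross(y,z),y,z]
    tcp=np.array(P)-.18*z
    print("lin mm (tool)",(Q.T@(tcp-s["tcp_pos"])*1e3).round(1),"rot deg",np.degrees(R.from_matrix(Q.T@T).as_rotvec()).round(2))
E
python3 - <<'E'
from h import *
delta([.523,.3475,.14])
E
```

```text
t 0.35 tcp [0.1802 0.5459 0.4044] x [-0.95   0.313  0.   ] y [ 0.313  0.95  -0.001] z [-0. -0. -1.] j [ 1.1   0.21  1.54 -0.    1.39 -0.15] F [-0.2  0.4 -0.4] M [-0.05  0.02  0.02] w 94.0
grasp [0.1801 0.5459 0.2244]
lin mm (tool) [-387.7  -80.9   84.4] rot deg [-0.03 -0.   -0.  ]
```

{"op": "step_arm", "data": {
  "motion": [
    {"linear": [-15,-3,3],"rotation": [0,0,0],"hand": 50},
    {"linear": [-25,-5,3],"rotation": [0,0,0],"hand": 50},
    {"linear": [-25,-5,3],"rotation": [0,0,0],"hand": 50},
    {"linear": [-25,-5,3],"rotation": [0,0,0],"hand": 50},
    {"linear": [-25,-5,3],"rotation": [0,0,0],"hand": 50},
    {"linear": [-25,-5,3],"rotation": [0,0,0],"hand": 50},
    {"linear": [-25,-5,3],"rotation": [0,0,0],"hand": 50},
    {"linear": [-25,-5,3],"rotation": [0,0,0],"hand": 50}
  ]
}}

```text
time_s: 1.02
tcp_pos: [0.3497, 0.4497, 0.3806]
tool_rot: [0.499, 3.102, 0.0]
contact_force: [0.4, -0.6, -0.6]
width: 0.0508
```

{"op": "step_arm", "data": {
  "motion": [
    {"linear": [-30,-6,4],"rotation": [0,0,0],"hand": 50},
    {"linear": [-30,-6,4],"rotation": [0,0,0],"hand": 50},
    {"linear": [-30,-6,4],"rotation": [0,0,0],"hand": 50},
    {"linear": [-30,-6,4],"rotation": [0,0,0],"hand": 50},
    {"linear": [-30,-6,4],"rotation": [0,0,0],"hand": 50},
    {"linear": [-25,-6,4],"rotation": [0,0,0],"hand": 50},
    {"linear": [-16,-5,0],"rotation": [0,0,0],"hand": 50},
    {"linear": [-7,-2,0],"rotation": [0,0,0],"hand": 50}
  ]
}}

```text
time_s: 1.68
tcp_pos: [0.525, 0.3459, 0.3563]
tool_rot: [-0.503, -3.101, 0.001]
contact_force: [0.2, -0.2, 0.2]
width: 0.05
```

```bash
python3 - <<'E'
from h import *
delta([.523,.3475,.14])
f=r.grab_frame("wrist");cv2.imwrite("pics/c.png",f["img"][:,:,::-1]);print(proj(f,[.523,.3475,.05]),proj(f,[.523,.3475,.059]))
E
```

```text
t 1.68 tcp [0.525  0.3459 0.3563] x [-0.949  0.316  0.   ] y [ 0.316  0.949 -0.001] z [-0.    -0.001 -1.   ] j [ 0.45  0.36  1.45 -0.    1.33 -0.8 ] F [ 0.2 -0.2  0.2] M [-0.    0.03  0.06] w 50.0
grasp [0.525  0.3458 0.1763]
lin mm (tool) [ 2.4  0.9 36.3] rot deg [-0.03 -0.   -0.  ]
[321.52374277 235.89579944] [321.56086545 238.76355946]
```

View pics/c.png

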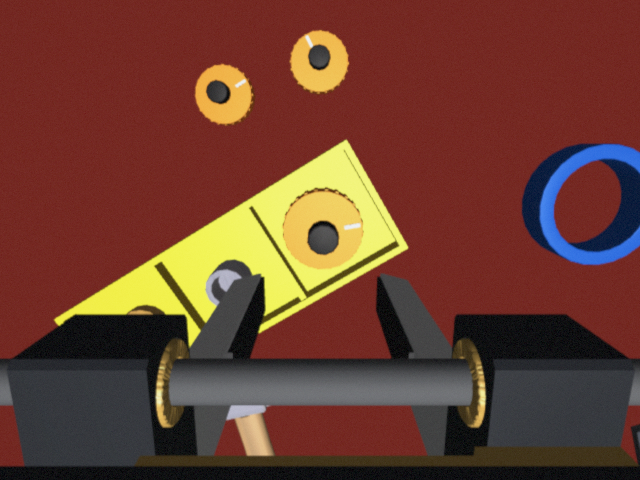

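Wrist view: the cap's knob is at (323,238), within 2 px of the prediction (321.5,238.8), so the measurement holds. The socket at (230,285) is clear of the fingers. I go down to the knob.

{"op": "step_arm", "data": {
  "motion": [
    {"linear": [2,1.5,12],"rotation": [0,0,0],"hand": 50},
    {"linear": [0,0,22],"rotation": [0,0,0],"hand": 50},
    {"linear": [0,0,24],"rotation": [0,0,0],"hand": 50},
    {"linear": [0,0,24],"rotation": [0,0,0],"hand": 50},
    {"linear": [0,0,20],"rotation": [0,0,0],"hand": 50},
    {"linear": [0,0,14],"rotation": [0,0,0],"hand": 50},
    {"linear": [0,0,8],"rotation": [0,0,0],"hand": 50},
    {"linear": [0,0,0],"rotation": [0,0,0],"hand": 50}
  ]
}}

```text
time_s: 2.4
tcp_pos: [0.5201, 0.35, 0.2303]
tool_rot: [-0.496, -3.098, 0.004]
contact_force: [-1.4, 0.1, -0.3]
width: 0.05
```

{"op": "step_arm", "data": {
  "motion": [
    {"linear": [0,0,0],"rotation": [0,0,0],"hand": 15},
    {"linear": [0,0,0],"rotation": [0,0,0],"hand": 15},
    {"linear": [0,0,0],"rotation": [0,0,0],"hand": 15},
    {"linear": [0,0,0],"rotation": [0,0,0],"hand": 15},
    {"linear": [0,0,0],"rotation": [0,0,0],"hand": 15},
    {"linear": [0,0,0],"rotation": [0,0,0],"hand": 15},
    {"linear": [0,0,0],"rotation": [0,0,0],"hand": 15},
    {"linear": [0,0,0],"rotation": [0,0,0],"hand": 15}
  ],
  "squeeze": 25
}}

```text
time_s: 3.07
tcp_pos: [0.5223, 0.3496, 0.2338]
tool_rot: [0.499, 3.1, 0.001]
contact_force: [-0.5, -1.0, 6.2]
width: 0.0214
```

```bash
python3 - <<'E'
from h import *
delta([.541,-.2635,.26])
E
```

```text
t 3.07 tcp [0.5223 0.3496 0.2338] x [-0.95   0.314 -0.001] y [0.314 0.95  0.001] z [ 0.002  0.001 -1.   ] j [ 0.45  0.5   1.54 -0.    1.11 -0.8 ] F [-0.5 -1.   6.2] M [-0.26  0.15 -0.03] w 21.4
grasp [0.5226 0.3497 0.0538]
lin mm (tool) [-210.2 -576.1 -206.4] rot deg [ 0.06  0.08 -0.  ]
```

{"op": "step_arm", "data": {
  "motion": [
    {"linear": [0,0,-6],"rotation": [0,0,0],"hand": 15},
    {"linear": [0,0,-14],"rotation": [0,0,0],"hand": 15},
    {"linear": [0,0,-24],"rotation": [0,0,0],"hand": 15},
    {"linear": [0,0,-30],"rotation": [0,0,0],"hand": 15},
    {"linear": [0,0,-30],"rotation": [0,0,0],"hand": 15},
    {"linear": [0,0,-30],"rotation": [0,0,0],"hand": 15},
    {"linear": [-4,-10,-30],"rotation": [0,0,0],"hand": 15},
    {"linear": [-6,-16,-20],"rotation": [0,0,0],"hand": 15}
  ]
}}

```text
time_s: 3.73
tcp_pos: [0.5231, 0.3227, 0.4209]
tool_rot: [0.495, 3.099, 0.006]
contact_force: [0.6, 1.1, -1.0]
width: 0.0214
```

```bash
python3 - <<'E'
from h import *
delta([.541,-.2635,.235])
f=r.grab_frame("side");crop(f,(340,340),60,"pics/d.png")
E
```

```text
t 3.73 tcp [0.5231 0.3227 0.4209] x [-0.95   0.311 -0.003] y [0.311 0.95  0.004] z [ 0.004  0.003 -1.   ] j [ 0.41  0.28  1.42  0.    1.44 -0.84] F [ 0.6  1.1 -1. ] M [-0.05 -0.02 -0.05] w 21.4
grasp [0.5239 0.3232 0.2409]
lin mm (tool) [-199.5 -551.5    4.3] rot deg [ 0.23  0.18 -0.  ]
```

View pics/d.png

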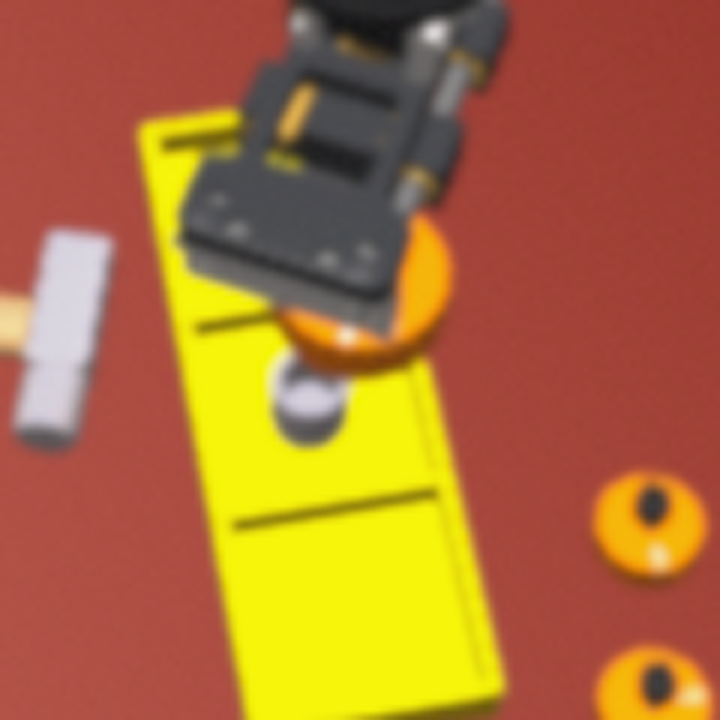

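The cap hangs level from the knob and the left pocket is empty, with the socket still in place. I carry it across.

{"op": "step_arm", "data": {
  "motion": [
    {"linear": [-8,-22,0],"rotation": [0,0,0],"hand": 15},
    {"linear": [-10,-28,0],"rotation": [0,0,0],"hand": 15},
    {"linear": [-10,-28,0],"rotation": [0,0,0],"hand": 15},
    {"linear": [-10,-28,0],"rotation": [0,0,0],"hand": 15},
    {"linear": [-10,-28,0],"rotation": [0,0,0],"hand": 15},
    {"linear": [-10,-28,0],"rotation": [0,0,0],"hand": 15},
    {"linear": [-10,-28,0],"rotation": [0,0,0],"hand": 15},
    {"linear": [-10,-28,0],"rotation": [0,0,0],"hand": 15}
  ]
}}

```text
time_s: 4.45
tcp_pos: [0.5284, 0.0891, 0.4164]
tool_rot: [-0.498, -3.101, -0.0]
contact_force: [0.2, -0.9, -0.3]
width: 0.0217
```

{"op": "step_arm", "data": {
  "motion": [
    {"linear": [-10,-28,0],"rotation": [0,0,0],"hand": 15},
    {"linear": [-10,-28,0],"rotation": [0,0,0],"hand": 15},
    {"linear": [-10,-28,0],"rotation": [0,0,0],"hand": 15},
    {"linear": [-10,-28,0],"rotation": [0,0,0],"hand": 15},
    {"linear": [-10,-28,0],"rotation": [0,0,0],"hand": 15},
    {"linear": [-10,-28,0],"rotation": [0,0,0],"hand": 15},
    {"linear": [-10,-28,0],"rotation": [0,0,0],"hand": 15},
    {"linear": [-10,-28,0],"rotation": [0,0,0],"hand": 15}
  ]
}}

```text
time_s: 5.12
tcp_pos: [0.5343, -0.1487, 0.4164]
tool_rot: [-0.499, -3.101, -0.001]
contact_force: [-0.3, 0.4, -1.9]
width: 0.0214
```

{"op": "step_arm", "data": {
  "motion": [
    {"linear": [-10,-28,0],"rotation": [0,0,0],"hand": 15},
    {"linear": [-10,-26,0],"rotation": [0,0,0],"hand": 15},
    {"linear": [-8,-22,0],"rotation": [0,0,0],"hand": 15},
    {"linear": [-5,-16,0],"rotation": [0,0,0],"hand": 15},
    {"linear": [-3,-10,0],"rotation": [0,0,0],"hand": 15},
    {"linear": [0,0,0],"rotation": [0,0,0],"hand": 15},
    {"linear": [0,0,0],"rotation": [0,0,0],"hand": 15},
    {"linear": [0,0,0],"rotation": [0,0,0],"hand": 15}
  ]
}}

```text
time_s: 5.78
tcp_pos: [0.537, -0.2545, 0.4165]
tool_rot: [-0.497, -3.102, -0.002]
contact_force: [1.0, 0.3, -2.2]
width: 0.0213
```

```bash
python3 - <<'E'
from h import *
delta([.541,-.2635,.185])
f=r.grab_frame("side");g=r.grab_frame("top");w=r.grab_frame("wrist")
i=[cv2.resize(f["img"][95:195,290:390],(400,400),interpolation=2),cv2.resize(g["img"][200:300,360:460],(400,400),interpolation=2)]
cv2.imwrite("pics/e.png",np.hstack(i)[:,:,::-1]);cv2.imwrite("pics/ew.png",w["img"][:,:,::-1])
print(proj(w,[.541,-.2635,.137]))
E
```

```text
t 5.78 tcp [ 0.537  -0.2545  0.4165] x [-0.95   0.312  0.001] y [0.312 0.95  0.001] z [-0.     0.001 -1.   ] j [-0.59  0.24  1.48  0.    1.43 -1.84] F [ 1.   0.3 -2.2] M [ 0.03 -0.03  0.01] w 21.3
grasp [ 0.537  -0.2543  0.2365]
lin mm (tool) [-6.6 -7.4 51.5] rot deg [ 0.05 -0.04  0.  ]
[308.05993962 258.66111682]
```

View pics/e.png

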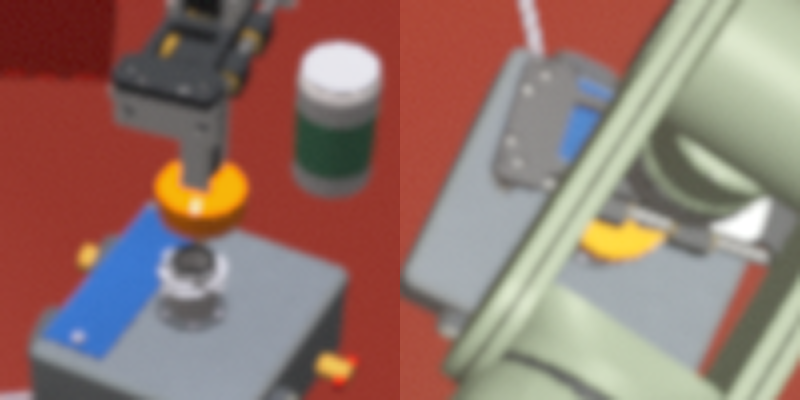

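View pics/ew.png

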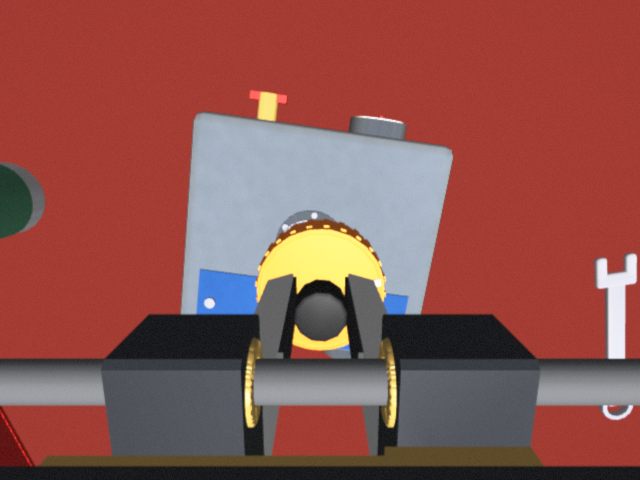

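The cap hangs over the tank, white mark at right, and hides the neck in the wrist view (predicted at 308,259). I shift 55 mm aside to check the neck with the wrist camera.

{"op": "step_arm", "data": {
  "motion": [
    {"linear": [-10,-1,0],"rotation": [0,0,0],"hand": 15},
    {"linear": [-16,-2,0],"rotation": [0,0,0],"hand": 15},
    {"linear": [-16,-2,0],"rotation": [0,0,0],"hand": 15},
    {"linear": [-13,-2,0],"rotation": [0,0,0],"hand": 15},
    {"linear": [-5,0,0],"rotation": [0,0,0],"hand": 15},
    {"linear": [0,0,0],"rotation": [0,0,0],"hand": 15},
    {"linear": [0,0,0],"rotation": [0,0,0],"hand": 15},
    {"linear": [0,0,0],"rotation": [0,0,0],"hand": 15}
  ]
}}

```text
time_s: 6.6
tcp_pos: [0.5913, -0.2805, 0.4165]
tool_rot: [-0.498, -3.101, -0.001]
contact_force: [-0.5, 0.1, -1.0]
width: 0.0213
```

```bash
python3 - <<'E'
from h import *
delta([.541,-.2635,.185])
s,Q=show();G=s["tcp_pos"]+.18*Q[:,2]
w=r.grab_frame("wrist");cv2.imwrite("pics/f.png",w["img"][:,:,::-1])
print(proj(w,[.541,-.2635,.137]),"knobtop if z+6:",proj(w,G+[0,0,.006]),proj(w,G))
E
```

```text
t 6.6 tcp [ 0.5913 -0.2805  0.4165] x [-0.95   0.313  0.001] y [0.313 0.95  0.   ] z [-0.001  0.    -1.   ] j [-0.57  0.37  1.32 -0.    1.46 -1.83] F [-0.5  0.1 -1. ] M [-0.03 -0.06  0.04] w 21.3
grasp [ 0.5912 -0.2804  0.2365]
lin mm (tool) [53.1  0.4 51.6] rot deg [ 0.01 -0.05  0.  ]
t 6.6 tcp [ 0.5913 -0.2805  0.4165] x [-0.95   0.313  0.001] y [0.313 0.95  0.   ] z [-0.001  0.    -1.   ] j [-0.57  0.37  1.32 -0.    1.46 -1.83] F [-0.5  0.1 -1. ] M [-0.03 -0.06  0.04] w 21.3
[320.51584995 163.9999627 ] knobtop if z+6: [320.07684693 314.45373556] [320.07274862 308.60083144]
```

View pics/f.png

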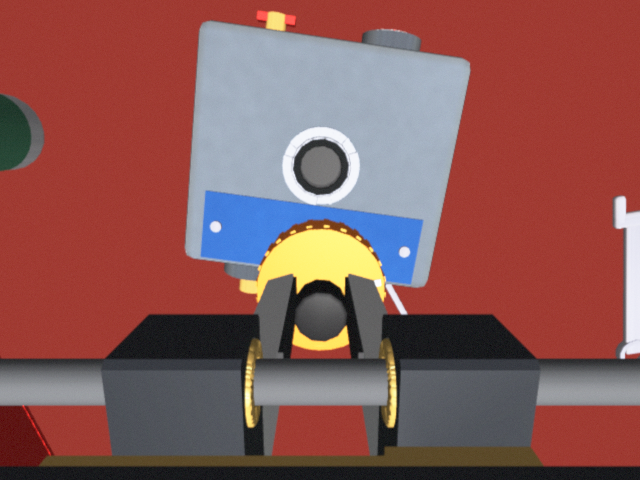

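```bash
python3 - <<'E'
from h import *
s,Q=show();G=s["tcp_pos"]+.18*Q[:,2]
w=r.grab_frame("wrist");im=w["img"]
g=cv2.cvtColor(im,cv2.COLOR_RGB2GRAY)
m=(g[110:220,265:375]<75).astype(np.uint8)
c,_=cv2.findContours(m,0,1);c=max(c,key=cv2.contourArea);e=cv2.fitEllipse(c);print("rubber outer",e[0][0]+265,e[0][1]+110,e[1]);p=(e[0][0]+265.,e[0][1]+110.)
print(onz(w,p,.137))
m=(g[110:220,265:375]>200).astype(np.uint8)
c,_=cv2.findContours(m,0,1);c=max(c,key=cv2.contourArea);e=cv2.fitEllipse(c);q=(e[0][0]+265.,e[0][1]+110.);print("white outer",q,e[1],onz(w,q,.130))
hs=cv2.cvtColor(im,cv2.COLOR_RGB2HSV)
m=cv2.inRange(hs,(20,120,200),(34,255,255));ys,xs=np.nonzero(m[215:355,250:395]);
pts=[]
for y in range(232,350,2):
    x=np.nonzero(m[y,250:395])[0]
    if len(x): print(y,x.min()+250,x.max()+250,end=' | ')
E
```

```text
t 6.65 tcp [ 0.5913 -0.2806  0.4167] x [-0.95   0.313  0.001] y [0.313 0.95  0.   ] z [-0.001  0.    -1.   ] j [-0.58  0.37  1.32 -0.    1.46 -1.83] F [-0.4  0.7 -1.7] M [-0.04  0.01  0.04] w 21.7
rubber outer 320.5318946838379 166.46532440185547 (52.36997604370117, 52.895469665527344)
[ 0.5424108  -0.26407596  0.137     ]
white outer (320.60838317871094, 165.48091506958008) (76.80693054199219, 77.44953155517578) [ 0.54220929 -0.26394998  0.13      ]
232 291 339 | 234 295 345 | 236 290 358 | 238 287 360 | 240 278 360 | 242 277 359 | 244 279 362 | 246 277 365 | 248 274 371 | 250 272 372 | 252 267 370 | 254 266 371 | 256 267 373 | 258 266 374 | 260 265 376 | 262 264 379 | 264 263 380 | 266 259 379 | 268 258 379 | 270 260 380 | 272 260 381 | 274 259 381 | 276 259 382 | 278 258 384 | 280 258 384 | 282 250 383 | 284 250 383 | 286 250 383 | 288 250 383 | 290 250 383 | 292 250 384 | 294 258 385 | 296 258 384 | 298 257 383 | 300 258 258 | 328 295 346 | 330 295 346 | 332 295 346 | 334 294 347 | 336 294 347 | 338 294 347 | 340 293 347 | 342 293 348 | 344 295 345 | 346 301 340 | 348 308 332 |
```

Wrist view: the neck's rubber ring is centred at (320.5,166.5), giving the mouth at (0.542,-0.264), 1.2 mm from the two-view fix and accepted. The cap disc is centred at about (321,287) on the grasp axis. I move over the neck and lower.

{"op": "step_arm", "data": {
  "motion": [
    {"linear": [10,0,0],"rotation": [0,0,0],"hand": 15},
    {"linear": [16,0.2,0],"rotation": [0,0,0],"hand": 15},
    {"linear": [16,0,0],"rotation": [0,0,0],"hand": 15},
    {"linear": [10,0,10],"rotation": [0,0,0],"hand": 15},
    {"linear": [0,0,15],"rotation": [0,0,0],"hand": 15},
    {"linear": [0,0,15],"rotation": [0,0,0],"hand": 15},
    {"linear": [0,0,8],"rotation": [0,0,0],"hand": 15},
    {"linear": [0,0,0],"rotation": [0,0,0],"hand": 15}
  ]
}}

```text
time_s: 7.37
tcp_pos: [0.5414, -0.2641, 0.3664]
tool_rot: [-0.498, -3.098, -0.003]
contact_force: [-0.5, 0.4, -1.7]
width: 0.0215
```

{"op": "step_arm", "data": {
  "motion": [
    {"linear": [0,0,0],"rotation": [0,0,0],"hand": 15},
    {"linear": [0,0,0],"rotation": [0,0,0],"hand": 15},
    {"linear": [0,0,2],"rotation": [0,0,0],"hand": 15},
    {"linear": [0,0,2],"rotation": [0,0,0],"hand": 15},
    {"linear": [0,0,1],"rotation": [0,0,0],"hand": 15},
    {"linear": [0,0,1],"rotation": [0,0,0],"hand": 15},
    {"linear": [0,0,0],"rotation": [0,0,0],"hand": 15},
    {"linear": [0,0,0],"rotation": [0,0,0],"hand": 15}
  ]
}}

```text
time_s: 8.03
tcp_pos: [0.5424, -0.2646, 0.3626]
tool_rot: [-0.499, -3.102, -0.0]
contact_force: [0.3, -0.1, -0.3]
width: 0.0216
```

```bash
python3 - <<'E'
from h import *
delta([.542,-.264,.172])
f=r.grab_frame("side")
cv2.imwrite("pics/g.png",cv2.resize(f["img"][95:195,290:390],(600,600),interpolation=2)[:,:,::-1])
E
```

```text
t 8.03 tcp [ 0.5424 -0.2646  0.3626] x [-0.95   0.313  0.   ] y [0.313 0.95  0.   ] z [-0.  0. -1.] j [-0.6   0.3   1.51 -0.    1.33 -1.85] F [ 0.3 -0.1 -0.3] M [-0. -0. -0.] w 21.6
grasp [ 0.5424 -0.2646  0.1826]
lin mm (tool) [ 0.6  0.5 10.6] rot deg [ 0.   -0.01  0.  ]
```

View pics/g.png

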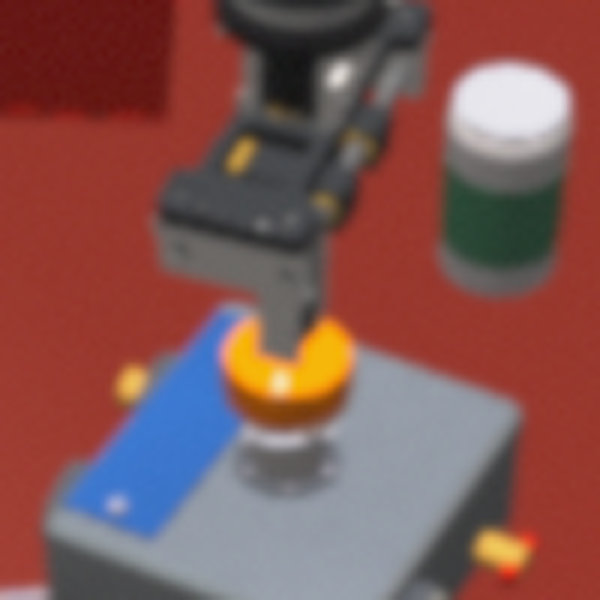

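The cap sits above the neck, well centred. I lower it slowly until it meets the thread.

{"op": "step_arm", "data": {
  "motion": [
    {"linear": [0.5,0.4,1],"rotation": [0,0,0],"hand": 15},
    {"linear": [0,0,1],"rotation": [0,0,0],"hand": 15},
    {"linear": [0,0,1],"rotation": [0,0,0],"hand": 15},
    {"linear": [0,0,1],"rotation": [0,0,0],"hand": 15},
    {"linear": [0,0,1],"rotation": [0,0,0],"hand": 15},
    {"linear": [0,0,1],"rotation": [0,0,0],"hand": 15},
    {"linear": [0,0,0],"rotation": [0,0,0],"hand": 15},
    {"linear": [0,0,0],"rotation": [0,0,0],"hand": 15}
  ]
}}

```text
time_s: 8.75
tcp_pos: [0.542, -0.2641, 0.3565]
tool_rot: [-0.499, -3.102, -0.0]
contact_force: [-0.5, -0.2, -1.9]
width: 0.0215
```

{"op": "step_arm", "data": {
  "motion": [
    {"linear": [0,0,1],"rotation": [0,0,0],"hand": 15},
    {"linear": [0,0,0.5],"rotation": [0,0,0],"hand": 15},
    {"linear": [0,0,0.5],"rotation": [0,0,0],"hand": 15},
    {"linear": [0,0,0],"rotation": [0,0,0],"hand": 15},
    {"linear": [0,0,0],"rotation": [0,0,0],"hand": 15},
    {"linear": [0,0,0],"rotation": [0,0,0],"hand": 15},
    {"linear": [0,0,0],"rotation": [0,0,0],"hand": 15},
    {"linear": [0,0,0],"rotation": [0,0,0],"hand": 15}
  ]
}}

```text
time_s: 9.42
tcp_pos: [0.5421, -0.2641, 0.3547]
tool_rot: [0.499, 3.102, -0.0]
contact_force: [-0.5, -1.7, -1.2]
width: 0.0212
```

```bash
python3 - <<'E'
from h import *
delta([.542,-.264,.172])
E
```

```text
t 9.42 tcp [ 0.5421 -0.2641  0.3547] x [-0.95   0.313 -0.   ] y [ 0.313  0.95  -0.   ] z [ 0. -0. -1.] j [-0.6   0.31  1.52 -0.    1.31 -1.85] F [-0.5 -1.7 -1.2] M [-0.    0.01 -0.04] w 21.2
grasp [ 0.5421 -0.2641  0.1747]
lin mm (tool) [0.1 0.1 2.7] rot deg [-0.  0.  0.]
```

{"op": "step_arm", "data": {
  "motion": [
    {"linear": [0,0,1],"rotation": [0,0,0],"hand": 15},
    {"linear": [0,0,0.5],"rotation": [0,0,0],"hand": 15},
    {"linear": [0,0,0.5],"rotation": [0,0,0],"hand": 15},
    {"linear": [0,0,0.5],"rotation": [0,0,0],"hand": 15},
    {"linear": [0,0,0],"rotation": [0,0,0],"hand": 15},
    {"linear": [0,0,0],"rotation": [0,0,0],"hand": 15},
    {"linear": [0,0,0],"rotation": [0,0,0],"hand": 15},
    {"linear": [0,0,0],"rotation": [0,0,0],"hand": 15}
  ]
}}

```text
time_s: 10.08
tcp_pos: [0.5422, -0.2641, 0.353]
tool_rot: [0.498, 3.101, -0.001]
contact_force: [-1.3, 0.5, 4.7]
width: 0.0214
```

```bash
python3 - <<'E'
from h import *
delta([.542,-.264,.172])
E
```

```text
t 10.08 tcp [ 0.5422 -0.2641  0.353 ] x [-0.95   0.313 -0.001] y [ 0.313  0.95  -0.   ] z [ 0.001 -0.001 -1.   ] j [-0.6   0.31  1.52  0.    1.31 -1.85] F [-1.3  0.5  4.7] M [0.16 0.22 0.02] w 21.4
grasp [ 0.5424 -0.2642  0.173 ]
lin mm (tool) [0.2 0.1 1. ] rot deg [-0.01  0.06  0.  ]
```

The cap touched down with about 5 N at grasp z 0.173, so it is riding on the thread. I release it.

{"op": "step_arm", "data": {
  "motion": [
    {"linear": [0,0,0],"rotation": [0,0,0],"hand": 45},
    {"linear": [0,0,0],"rotation": [0,0,0],"hand": 45},
    {"linear": [0,0,0],"rotation": [0,0,0],"hand": 45},
    {"linear": [0,0,0],"rotation": [0,0,0],"hand": 45},
    {"linear": [0,0,-4],"rotation": [0,0,0],"hand": 60},
    {"linear": [0,0,-14],"rotation": [0,0,0],"hand": 80},
    {"linear": [0,0,-18],"rotation": [0,0,0],"hand": 80},
    {"linear": [0,0,-14],"rotation": [0,0,0],"hand": 80}
  ]
}}

```text
time_s: 10.75
tcp_pos: [0.5421, -0.2642, 0.403]
tool_rot: [0.499, 3.102, -0.0]
contact_force: [0.1, 0.1, 0.6]
width: 0.0678
```

```bash
python3 - <<'E'
from h import *
delta([.542,-.264,.172])
f=r.grab_frame("side");w=r.grab_frame("wrist")
cv2.imwrite("pics/i.png",np.hstack([cv2.resize(f["img"][115:195,300:380],(400,400),interpolation=2),cv2.resize(w["img"][100:420,160:480],(400,400))])[:,:,::-1])
for z in(.168,.177):print(proj(w,[.542,-.264,z]),proj(f,[.542,-.264,z]))
E
```

```text
t 10.75 tcp [ 0.5421 -0.2642  0.403 ] x [-0.95   0.313 -0.   ] y [ 0.313  0.95  -0.   ] z [ 0. -0. -1.] j [-0.6   0.27  1.47 -0.    1.4  -1.85] F [0.1 0.1 0.6] M [-0.02  0.05  0.04] w 67.8
grasp [ 0.5421 -0.2642  0.223 ]
lin mm (tool) [ 0.2  0.1 51. ] rot deg [-0.    0.01  0.  ]
[321.38641465 262.64323019] [338.0644111  151.25728186]
[321.40884128 267.54771904] [338.13972833 148.79820063]
```

View pics/i.png

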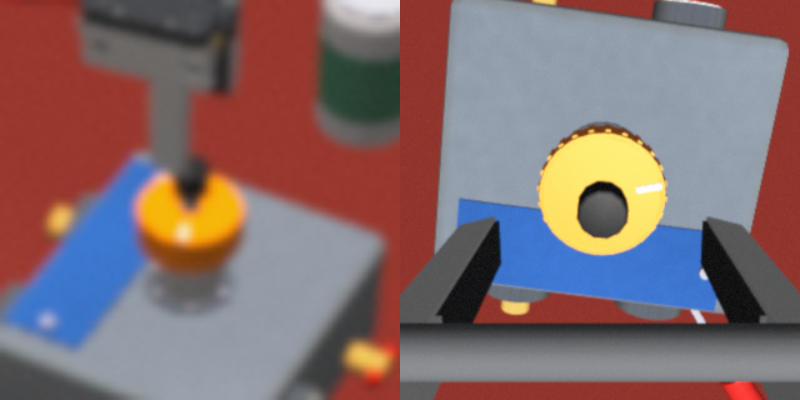

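The cap stands alone on the neck, level and centred: knob at about (322,270) in wrist, predicted (321,267). I turn the open gripper clockwise to gain room for the anticlockwise turn.

{"op": "step_arm", "data": {
  "motion": [
    {"linear": [0,0,0],"rotation": [0,0,7],"hand": 80},
    {"linear": [0,0,0],"rotation": [0,0,7],"hand": 80},
    {"linear": [0,0,0],"rotation": [0,0,7],"hand": 80},
    {"linear": [0,0,0],"rotation": [0,0,7],"hand": 80},
    {"linear": [0,0,0],"rotation": [0,0,7],"hand": 80},
    {"linear": [0,0,0],"rotation": [0,0,7],"hand": 80},
    {"linear": [0,0,0],"rotation": [0,0,7],"hand": 80},
    {"linear": [0,0,0],"rotation": [0,0,7],"hand": 80}
  ]
}}

```text
time_s: 11.52
tcp_pos: [0.5418, -0.264, 0.4008]
tool_rot: [-1.903, -2.497, 0.0]
contact_force: [-0.2, 0.7, -0.5]
width: 0.0796
```

{"op": "step_arm", "data": {
  "motion": [
    {"linear": [0,0,0],"rotation": [0,0,7],"hand": 80},
    {"linear": [0,0,0],"rotation": [0,0,7],"hand": 80},
    {"linear": [0,0,0],"rotation": [0,0,7],"hand": 80},
    {"linear": [0,0,0],"rotation": [0,0,7],"hand": 80},
    {"linear": [0,0,0],"rotation": [0,0,7],"hand": 80},
    {"linear": [0,0,0],"rotation": [0,0,7],"hand": 80},
    {"linear": [0,0,0],"rotation": [0,0,7],"hand": 80},
    {"linear": [0,0,0],"rotation": [0,0,0],"hand": 80}
  ]
}}

```text
time_s: 12.18
tcp_pos: [0.5418, -0.264, 0.4009]
tool_rot: [-2.764, -1.489, 0.001]
contact_force: [0.2, 0.7, -0.1]
width: 0.0798
```

```bash
python3 - <<'E'
from h import *
delta([.542,-.264,.137])
w=r.grab_frame("wrist");cv2.imwrite("pics/j.png",w["img"][:,:,::-1])
for z in(.137,.149,.17,.179):print(z,proj(w,[.542,-.264,z]))
E
```

```text
t 12.18 tcp [ 0.5418 -0.264   0.4009] x [0.55  0.835 0.   ] y [ 0.835 -0.55  -0.002] z [-0.001  0.001 -1.   ] j [-0.6   0.27  1.47 -0.    1.4  -0.01] F [ 0.2  0.7 -0.1] M [-0.09  0.1   0.03] w 79.8
grasp [ 0.5416 -0.2638  0.2209]
lin mm (tool) [ 0.1  0.3 83.9] rot deg [-0.1 -0.  -0. ]
0.137 [320.69842275 256.17533809]
0.149 [320.68593155 261.65491522]
0.17 [320.66088884 272.64052136]
0.179 [320.64867674 277.99766364]
```

View pics/j.png

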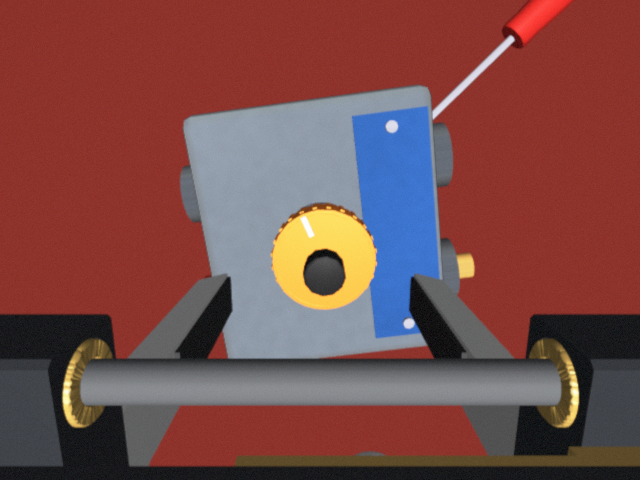

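The cap disc is at about (324,259), within 2 mm of the prediction (321,262), so it rests level with a little play. I go down with the fingers astride the rim.

{"op": "step_arm", "data": {
  "motion": [
    {"linear": [0.5,1.2,8],"rotation": [0,0,0],"hand": 85},
    {"linear": [0,0,14],"rotation": [0,0,0],"hand": 85},
    {"linear": [0,0,16],"rotation": [0,0,0],"hand": 85},
    {"linear": [0,0,16],"rotation": [0,0,0],"hand": 85},
    {"linear": [0,0,14],"rotation": [0,0,0],"hand": 85},
    {"linear": [0,0,9],"rotation": [0,0,0],"hand": 85},
    {"linear": [0,0,4],"rotation": [0,0,0],"hand": 85},
    {"linear": [0,0,0],"rotation": [0,0,0],"hand": 85}
  ]
}}

```text
time_s: 12.9
tcp_pos: [0.543, -0.2641, 0.3196]
tool_rot: [-2.762, -1.493, 0.002]
contact_force: [-0.7, 0.3, 0.7]
width: 0.085
```

{"op": "step_arm", "data": {
  "motion": [
    {"linear": [0,0,0],"rotation": [0,0,0],"hand": 62},
    {"linear": [0,0,0],"rotation": [0,0,0],"hand": 50},
    {"linear": [0,0,0],"rotation": [0,0,0],"hand": 50},
    {"linear": [0,0,0],"rotation": [0,0,0],"hand": 50},
    {"linear": [0,0,0],"rotation": [0,0,0],"hand": 50},
    {"linear": [0,0,0],"rotation": [0,0,0],"hand": 50},
    {"linear": [0,0,0],"rotation": [0,0,0],"hand": 50},
    {"linear": [0,0,0],"rotation": [0,0,0],"hand": 50}
  ],
  "squeeze": 20
}}

```text
time_s: 13.57
tcp_pos: [0.5436, -0.2645, 0.3219]
tool_rot: [2.763, 1.492, 0.001]
contact_force: [-0.0, 0.7, 3.7]
width: 0.0593
```

```bash
python3 - <<'E'
from h import *
delta([.543,-.264,.137])
f=r.grab_frame("side")
w=r.grab_frame("wrist")
cv2.imwrite("pics/k.png",np.hstack([cv2.resize(f["img"][115:195,300:380],(400,400),interpolation=2),cv2.resize(w["img"][100:420,160:480],(400,400))])[:,:,::-1])
E
```

```text
t 13.57 tcp [ 0.5436 -0.2645  0.3219] x [0.549 0.836 0.   ] y [ 0.836 -0.549  0.001] z [ 0.001 -0.001 -1.   ] j [-0.6   0.34  1.55  0.    1.25 -0.02] F [-0.   0.7  3.7] M [-0.03  0.18 -0.02] w 59.3
grasp [ 0.5438 -0.2646  0.1419]
lin mm (tool) [ 0.1 -0.8  4.9] rot deg [ 0.08 -0.    0.  ]
```

View pics/k.png

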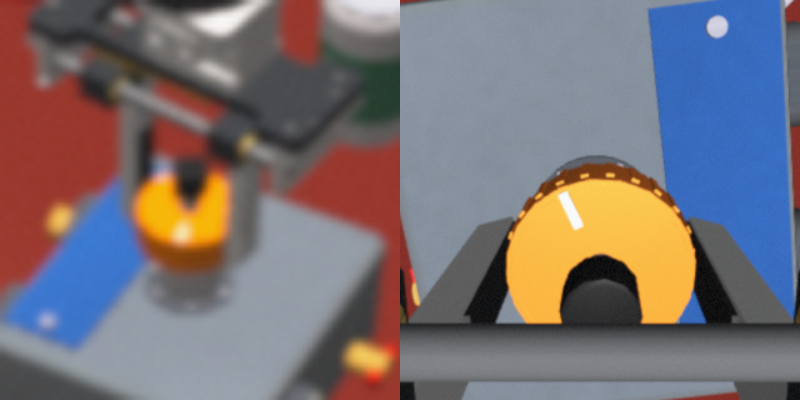

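The rim is gripped at 59.3 mm with the knob free between the fingers. I turn anticlockwise with a slight downward bias and watch z and force.

{"op": "step_arm", "data": {
  "motion": [
    {"linear": [0,0,1],"rotation": [0,0,-3],"hand": 50},
    {"linear": [0,0,0],"rotation": [0,0,-4],"hand": 50},
    {"linear": [0,0,0],"rotation": [0,0,-4],"hand": 50},
    {"linear": [0,0,0],"rotation": [0,0,-4],"hand": 50},
    {"linear": [0,0,0],"rotation": [0,0,-4],"hand": 50},
    {"linear": [0,0,0],"rotation": [0,0,-4],"hand": 50},
    {"linear": [0,0,0],"rotation": [0,0,-2],"hand": 50},
    {"linear": [0,0,0],"rotation": [0,0,0],"hand": 50}
  ]
}}

```text
time_s: 14.33
tcp_pos: [0.5429, -0.264, 0.3189]
tool_rot: [-2.373, -2.055, 0.001]
contact_force: [0.3, 0.1, -2.1]
width: 0.0594
```

```bash
python3 - <<'E'
from h import *
show()
E
```

```text
t 14.33 tcp [ 0.5429 -0.264   0.3189] x [0.143 0.99  0.001] y [ 0.99  -0.143 -0.002] z [-0.002  0.001 -1.   ] j [-0.6   0.35  1.55 -0.    1.25 -0.45] F [ 0.3  0.1 -2.1] M [-0.05  0.06  0.01] w 59.4
```

z fell 3 mm to the commanded height with no load, so the thread may have dropped. I press down to see.

{"op": "step_arm", "data": {
  "motion": [
    {"linear": [0,0,1],"rotation": [0,0,0],"hand": 50},
    {"linear": [0,0,0.5],"rotation": [0,0,0],"hand": 50},
    {"linear": [0,0,0.5],"rotation": [0,0,0],"hand": 50},
    {"linear": [0,0,0],"rotation": [0,0,0],"hand": 50},
    {"linear": [0,0,0],"rotation": [0,0,0],"hand": 50},
    {"linear": [0,0,0],"rotation": [0,0,0],"hand": 50},
    {"linear": [0,0,0],"rotation": [0,0,0],"hand": 50},
    {"linear": [0,0,0],"rotation": [0,0,0],"hand": 50}
  ]
}}

```text
time_s: 15.0
tcp_pos: [0.5433, -0.2644, 0.3182]
tool_rot: [2.376, 2.055, 0.0]
contact_force: [0.0, -1.2, -2.2]
width: 0.0598
```

```bash
python3 - <<'E'
from h import *
s,Q=show();G=s["tcp_pos"]+.18*Q[:,2]
w=r.grab_frame("wrist");cv2.imwrite("pics/l.png",w["img"][:,:,::-1]);f=r.grab_frame("side")
cv2.imwrite("pics/l2.png",cv2.resize(f["img"][115:195,300:380],(560,560),interpolation=2)[:,:,::-1])
E
```

```text
t 15.0 tcp [ 0.5433 -0.2644  0.3182] x [ 0.144  0.99  -0.   ] y [ 0.99  -0.144  0.   ] z [ 0. -0. -1.] j [-0.6   0.35  1.55 -0.    1.24 -0.45] F [ 0.  -1.2 -2.2] M [-0.07  0.09  0.01] w 59.8
```

View pics/l.png

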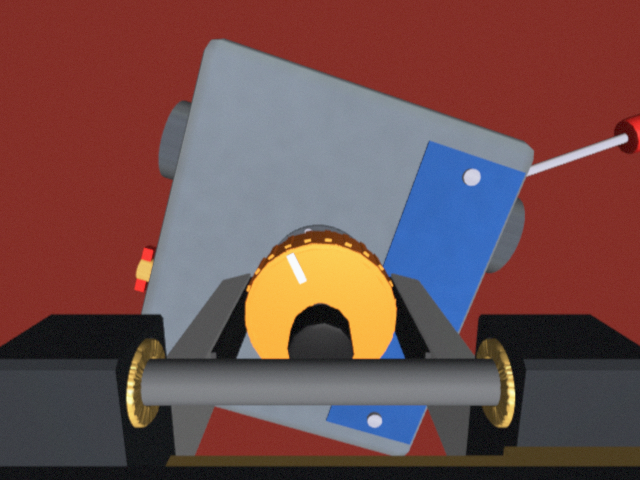

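View pics/l2.png

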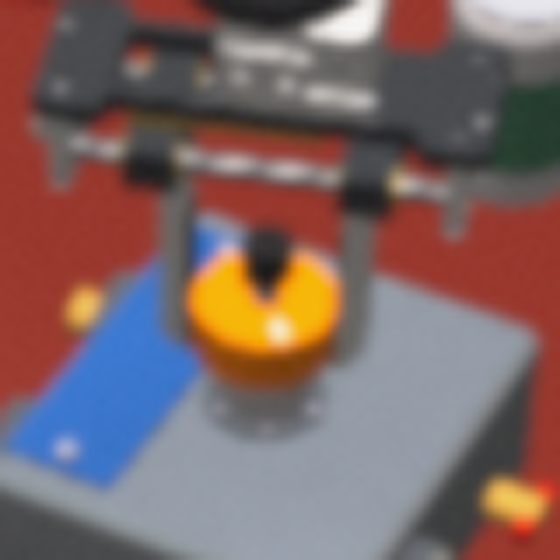

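The cap turned with the fingers (mark at (297,268), same place relative to them) and carries no upward load. I go lower until contact.

{"op": "step_arm", "data": {
  "motion": [
    {"linear": [0,0,0.5],"rotation": [0,0,0],"hand": 50},
    {"linear": [0,0,0.5],"rotation": [0,0,0],"hand": 50},
    {"linear": [0,0,0.5],"rotation": [0,0,0],"hand": 50},
    {"linear": [0,0,0.5],"rotation": [0,0,0],"hand": 50},
    {"linear": [0,0,0],"rotation": [0,0,0],"hand": 50},
    {"linear": [0,0,0],"rotation": [0,0,0],"hand": 50},
    {"linear": [0,0,0],"rotation": [0,0,0],"hand": 50},
    {"linear": [0,0,0],"rotation": [0,0,0],"hand": 50}
  ]
}}

```text
time_s: 15.77
tcp_pos: [0.5433, -0.2643, 0.3163]
tool_rot: [2.376, 2.055, 0.0]
contact_force: [-0.8, -0.1, -2.0]
width: 0.0597
```

```bash
python3 - <<'E'
from h import *
show()
E
```

```text
t 15.77 tcp [ 0.5433 -0.2643  0.3163] x [ 0.144  0.99  -0.   ] y [ 0.99  -0.144  0.   ] z [ 0. -0. -1.] j [-0.6   0.35  1.55 -0.    1.24 -0.45] F [-0.8 -0.1 -2. ] M [-0.03  0.11 -0.01] w 59.7
```

{"op": "step_arm", "data": {
  "motion": [
    {"linear": [0,0,0.5],"rotation": [0,0,0],"hand": 50},
    {"linear": [0,0,0.5],"rotation": [0,0,0],"hand": 50},
    {"linear": [0,0,0.5],"rotation": [0,0,0],"hand": 50},
    {"linear": [0,0,0.5],"rotation": [0,0,0],"hand": 50},
    {"linear": [0,0,0],"rotation": [0,0,0],"hand": 50},
    {"linear": [0,0,0],"rotation": [0,0,0],"hand": 50},
    {"linear": [0,0,0],"rotation": [0,0,0],"hand": 50},
    {"linear": [0,0,0],"rotation": [0,0,0],"hand": 50}
  ]
}}

```text
time_s: 16.43
tcp_pos: [0.5434, -0.2644, 0.3159]
tool_rot: [2.375, 2.055, -0.0]
contact_force: [-3.6, 2.2, 8.1]
width: 0.0596
```

```bash
python3 - <<'E'
from h import *
show()
w=r.grab_frame("wrist");cv2.imwrite("pics/m.png",w["img"][200:440,120:520,::-1])
E
```

```text
t 16.43 tcp [ 0.5434 -0.2644  0.3159] x [ 0.144  0.99  -0.   ] y [ 0.99  -0.144  0.   ] z [ 0. -0. -1.] j [-0.6   0.35  1.55 -0.    1.24 -0.45] F [-3.6  2.2  8.1] M [0.37 0.8  0.02] w 59.6
```

View pics/m.png

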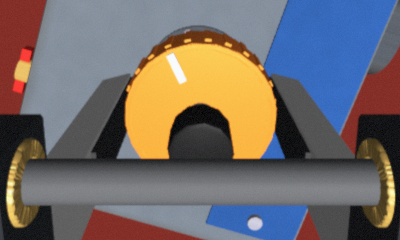

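Contact now at grasp z 0.136, 6 mm below where it rode: consistent with the drop. I check for the stop with a little more anticlockwise turn.

{"op": "step_arm", "data": {
  "motion": [
    {"linear": [0,0,-0.5],"rotation": [0,0,-3],"hand": 50},
    {"linear": [0,0,0],"rotation": [0,0,-3],"hand": 50},
    {"linear": [0,0,0],"rotation": [0,0,-3],"hand": 50},
    {"linear": [0,0,0],"rotation": [0,0,-3],"hand": 50},
    {"linear": [0,0,0],"rotation": [0,0,0],"hand": 50},
    {"linear": [0,0,0],"rotation": [0,0,0],"hand": 50},
    {"linear": [0,0,0],"rotation": [0,0,0],"hand": 50},
    {"linear": [0,0,0],"rotation": [0,0,0],"hand": 50}
  ]
}}

```text
time_s: 17.15
tcp_pos: [0.5429, -0.2639, 0.3156]
tool_rot: [-2.148, -2.29, -0.0]
contact_force: [-3.5, 3.5, 7.3]
width: 0.0584
```

```bash
python3 - <<'E'
from h import *
show()
w=r.grab_frame("wrist");cv2.imwrite("pics/n.png",w["img"][200:440,120:520,::-1])
E
```

```text
t 17.15 tcp [ 0.5429 -0.2639  0.3156] x [-0.064  0.998  0.002] y [ 0.998  0.064 -0.002] z [-0.002  0.002 -1.   ] j [-0.6   0.35  1.55  0.    1.24 -0.66] F [-3.5  3.5  7.3] M [ 0.5   0.82 -0.42] w 58.4
```

View pics/n.png

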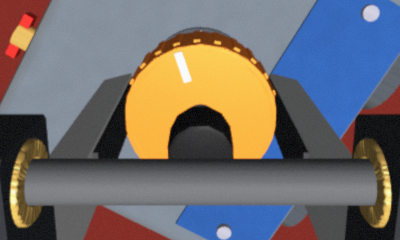

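The moment about z is -0.42 N m and the mark slipped back in the fingers, so the anticlockwise stop is met and the cap is in the thread. I now screw clockwise, following the pitch (0.058 mm/deg), with a firmer grip.

{"op": "step_arm", "data": {
  "motion": [
    {"linear": [0.5,-0.5,0],"rotation": [0,0,2],"hand": 50},
    {"linear": [0,0,0.2],"rotation": [0,0,4],"hand": 50},
    {"linear": [0,0,0.2],"rotation": [0,0,4],"hand": 50},
    {"linear": [0,0,0.2],"rotation": [0,0,4],"hand": 50},
    {"linear": [0,0,0.2],"rotation": [0,0,4],"hand": 50},
    {"linear": [0,0,0.2],"rotation": [0,0,4],"hand": 50},
    {"linear": [0,0,0.2],"rotation": [0,0,4],"hand": 50},
    {"linear": [0,0,0],"rotation": [0,0,0],"hand": 50}
  ],
  "squeeze": 35
}}

```text
time_s: 17.87
tcp_pos: [0.5432, -0.2643, 0.3143]
tool_rot: [2.608, 1.748, 0.001]
contact_force: [-0.4, -0.1, 2.9]
width: 0.0581
```

```bash
python3 - <<'E'
from h import *
show()
w=r.grab_frame("wrist");cv2.imwrite("pics/o.png",w["img"][200:440,120:520,::-1])
E
```

```text
t 17.87 tcp [ 0.5432 -0.2643  0.3143] x [ 0.38   0.925 -0.001] y [ 0.925 -0.38   0.002] z [ 0.002 -0.002 -1.   ] j [-0.6   0.35  1.55 -0.    1.23 -0.21] F [-0.4 -0.1  2.9] M [-0.17  0.13 -0.07] w 58.1
```

View pics/o.png

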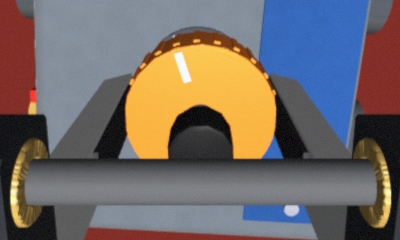

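It turns freely: the mark keeps its place in the fingers and z falls 1.3 mm. I continue.

{"op": "step_arm", "data": {
  "motion": [
    {"linear": [0,0,0.2],"rotation": [0,0,4],"hand": 50},
    {"linear": [0,0,0.2],"rotation": [0,0,4],"hand": 50},
    {"linear": [0,0,0.3],"rotation": [0,0,4],"hand": 50},
    {"linear": [0,0,0.2],"rotation": [0,0,4],"hand": 50},
    {"linear": [0,0,0.3],"rotation": [0,0,4],"hand": 50},
    {"linear": [0,0,0.2],"rotation": [0,0,4],"hand": 50},
    {"linear": [0,0,0.2],"rotation": [0,0,4],"hand": 50},
    {"linear": [0,0,0],"rotation": [0,0,0],"hand": 50}
  ]
}}

```text
time_s: 18.58
tcp_pos: [0.5431, -0.2643, 0.3127]
tool_rot: [2.953, 1.067, 0.001]
contact_force: [-0.0, 0.2, 4.8]
width: 0.058
```

```bash
python3 - <<'E'
from h import *
show()
w=r.grab_frame("wrist");cv2.imwrite("pics/p.png",w["img"][200:440,120:520,::-1])
E
```

```text
t 18.58 tcp [ 0.5431 -0.2643  0.3127] x [0.769 0.639 0.   ] y [ 0.639 -0.769  0.002] z [ 0.001 -0.001 -1.   ] j [-0.6   0.35  1.56 -0.    1.23  0.28] F [-0.   0.2  4.8] M [-0.16  0.23  0.05] w 58.0
```

View pics/p.png

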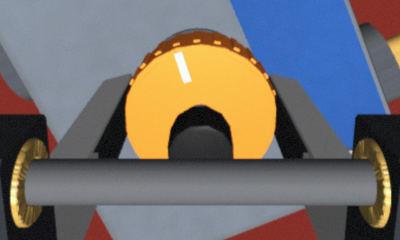

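The mark holds again, with 2.9 mm fallen after 54 deg. I go on to the end stop.

{"op": "step_arm", "data": {
  "motion": [
    {"linear": [0,0,0.3],"rotation": [0,0,4],"hand": 50},
    {"linear": [0,0,0.3],"rotation": [0,0,4],"hand": 50},
    {"linear": [0,0,0.3],"rotation": [0,0,4],"hand": 50},
    {"linear": [0,0,0.3],"rotation": [0,0,4],"hand": 50},
    {"linear": [0,0,0.3],"rotation": [0,0,4],"hand": 50},
    {"linear": [0,0,0.2],"rotation": [0,0,3],"hand": 50},
    {"linear": [0,0,0.2],"rotation": [0,0,3],"hand": 50},
    {"linear": [0,0,0],"rotation": [0,0,0],"hand": 50}
  ],
  "squeeze": 45
}}

```text
time_s: 19.3
tcp_pos: [0.5432, -0.2645, 0.3121]
tool_rot: [3.116, 0.377, 0.002]
contact_force: [-2.0, -0.7, 9.4]
width: 0.0583
```

```bash
python3 - <<'E'
from h import *
show()
w=r.grab_frame("wrist");cv2.imwrite("pics/q.png",w["img"][200:440,120:520,::-1])
E
```

```text
t 19.3 tcp [ 0.5432 -0.2645  0.3121] x [0.971 0.239 0.001] y [ 0.239 -0.971  0.003] z [ 0.002 -0.002 -1.   ] j [-0.6   0.35  1.56 -0.    1.23  0.73] F [-2.  -0.7  9.4] M [-0.07  0.56 -0.05] w 58.3
```

View pics/q.png

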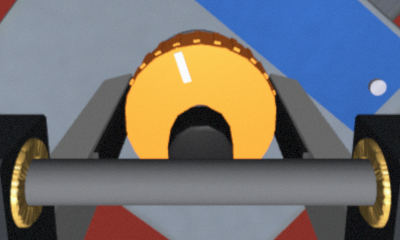

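{"op": "step_arm", "data": {
  "motion": [
    {"linear": [0,0,0],"rotation": [0,0,3],"hand": 50},
    {"linear": [0,0,0],"rotation": [0,0,3],"hand": 50},
    {"linear": [0,0,0],"rotation": [0,0,3],"hand": 50},
    {"linear": [0,0,0],"rotation": [0,0,3],"hand": 50},
    {"linear": [0,0,0],"rotation": [0,0,3],"hand": 50},
    {"linear": [0,0,0],"rotation": [0,0,3],"hand": 50},
    {"linear": [0,0,0],"rotation": [0,0,0],"hand": 50},
    {"linear": [0,0,0],"rotation": [0,0,0],"hand": 50}
  ]
}}

```text
time_s: 20.02
tcp_pos: [0.543, -0.2644, 0.312]
tool_rot: [3.138, -0.113, 0.002]
contact_force: [-3.7, 0.3, 9.4]
width: 0.0577
```

```bash
python3 - <<'E'
from h import *
show()
w=r.grab_frame("wrist");cv2.imwrite("pics/s.png",w["img"][200:440,120:520,::-1])
E
```

```text
t 20.02 tcp [ 0.543  -0.2644  0.312 ] x [ 0.997 -0.072  0.002] y [-0.072 -0.997  0.002] z [ 0.001 -0.002 -1.   ] j [-0.6   0.35  1.56 -0.    1.23  1.05] F [-3.7  0.3  9.4] M [-0.02  0.68 -0.27] w 57.7
```

View pics/s.png

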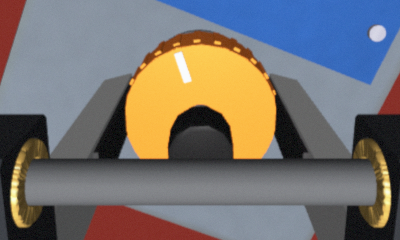

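The mark is still held and z is level at 0.132; there is no clear stop yet. I turn some more.

{"op": "step_arm", "data": {
  "motion": [
    {"linear": [0,0,0],"rotation": [0,0,3],"hand": 50},
    {"linear": [0,0,0],"rotation": [0,0,3],"hand": 50},
    {"linear": [0,0,0],"rotation": [0,0,3],"hand": 50},
    {"linear": [0,0,0],"rotation": [0,0,3],"hand": 50},
    {"linear": [0,0,0],"rotation": [0,0,3],"hand": 50},
    {"linear": [0,0,0],"rotation": [0,0,0],"hand": 50},
    {"linear": [0,0,0],"rotation": [0,0,0],"hand": 50},
    {"linear": [0,0,0],"rotation": [0,0,0],"hand": 50}
  ]
}}

```text
time_s: 20.73
tcp_pos: [0.5429, -0.2644, 0.312]
tool_rot: [3.096, -0.52, 0.001]
contact_force: [-3.2, -0.0, 10.1]
width: 0.0583
```

```bash
python3 - <<'E'
from h import *
show()
w=r.grab_frame("wrist");f=r.grab_frame("side")
cv2.imwrite("pics/u.png",np.hstack([cv2.resize(w["img"][200:440,120:520],(500,300)),cv2.resize(f["img"][130:190,310:370],(300,300),interpolation=2)])[:,:,::-1])
E
```

```text
t 20.73 tcp [ 0.5429 -0.2644  0.312 ] x [ 0.945 -0.327  0.001] y [-0.327 -0.945  0.002] z [ 0.    -0.002 -1.   ] j [-0.6   0.35  1.56 -0.    1.23  1.31] F [-3.2 -0.  10.1] M [-0.08  0.86  0.01] w 58.3
```

View pics/u.png

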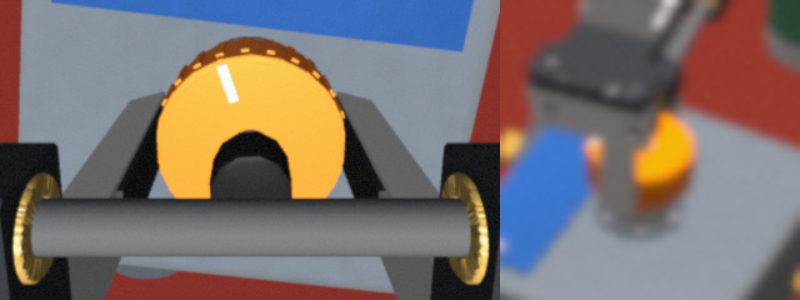

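{"op": "step_arm", "data": {
  "motion": [
    {"linear": [0,0,0],"rotation": [0,0,3],"hand": 50},
    {"linear": [0,0,0],"rotation": [0,0,3],"hand": 50},
    {"linear": [0,0,0],"rotation": [0,0,3],"hand": 50},
    {"linear": [0,0,0],"rotation": [0,0,3],"hand": 50},
    {"linear": [0,0,0],"rotation": [0,0,3],"hand": 50},
    {"linear": [0,0,0],"rotation": [0,0,0],"hand": 50},
    {"linear": [0,0,0],"rotation": [0,0,0],"hand": 50},
    {"linear": [0,0,0],"rotation": [0,0,0],"hand": 50}
  ]
}}

```text
time_s: 21.5
tcp_pos: [0.5414, -0.2633, 0.312]
tool_rot: [3.005, -0.911, -0.01]
contact_force: [-10.5, 2.7, 16.0]
width: 0.0592
```

```bash
python3 - <<'E'
from h import *
show()
w=r.grab_frame("wrist");f=r.grab_frame("side")
cv2.imwrite("pics/v.png",np.hstack([cv2.resize(w["img"][200:440,120:520],(500,300)),cv2.resize(f["img"][130:190,310:370],(300,300),interpolation=2)])[:,:,::-1])
E
```

```text
t 21.5 tcp [ 0.5414 -0.2633  0.312 ] x [ 0.832 -0.555 -0.006] y [-0.555 -0.832  0.004] z [-0.007  0.    -1.   ] j [-0.6   0.35  1.56 -0.    1.24  1.57] F [-10.5   2.7  16. ] M [0.6  2.13 1.7 ] w 59.2
```

View pics/v.png

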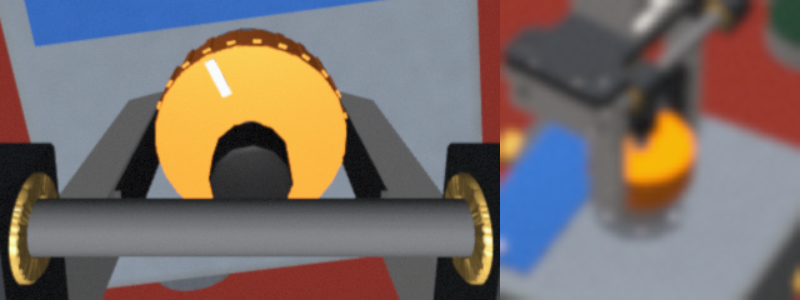

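Now there is a firm stop: moment +1.7 N m and the mark slips back in the fingers. I ease off, open, lift and check the height.

{"op": "step_arm", "data": {
  "motion": [
    {"linear": [0,0,-1],"rotation": [0,0,-2],"hand": 50},
    {"linear": [0,0,-1],"rotation": [0,0,-1],"hand": 50},
    {"linear": [0,0,0],"rotation": [0,0,0],"hand": 85},
    {"linear": [0,0,0],"rotation": [0,0,0],"hand": 85},
    {"linear": [0,0,0],"rotation": [0,0,0],"hand": 85},
    {"linear": [0,0,0],"rotation": [0,0,0],"hand": 85},
    {"linear": [0,0,0],"rotation": [0,0,0],"hand": 85},
    {"linear": [0,0,-2],"rotation": [0,0,0],"hand": 85}
  ]
}}

```text
time_s: 22.27
tcp_pos: [0.5427, -0.2637, 0.3133]
tool_rot: [-3.025, 0.846, 0.002]
contact_force: [-0.7, -0.1, -0.3]
width: 0.085
```

{"op": "step_arm", "data": {
  "motion": [
    {"linear": [0,0,-8],"rotation": [0,0,0],"hand": 85},
    {"linear": [0,0,-16],"rotation": [0,0,0],"hand": 85},
    {"linear": [0,0,-20],"rotation": [0,0,0],"hand": 85},
    {"linear": [0,0,-20],"rotation": [0,0,0],"hand": 85},
    {"linear": [0,0,-16],"rotation": [0,0,0],"hand": 85},
    {"linear": [0,0,-10],"rotation": [0,0,0],"hand": 85},
    {"linear": [0,0,0],"rotation": [0,0,0],"hand": 85},
    {"linear": [0,0,0],"rotation": [0,0,0],"hand": 85}
  ]
}}

```text
time_s: 22.93
tcp_pos: [0.5429, -0.2639, 0.4045]
tool_rot: [3.025, -0.846, 0.002]
contact_force: [-0.6, -0.3, -0.5]
width: 0.085
```

```bash
python3 - <<'E'
from h import *
delta([.543,-.264,.13])
w=r.grab_frame("wrist");f=r.grab_frame("side");t=r.grab_frame("top")
cv2.imwrite("pics/w.png",np.hstack([cv2.resize(f["img"][125:195,305:375],(400,400),interpolation=2),cv2.resize(w["img"][100:420,160:480],(400,400))])[:,:,::-1])
cv2.imwrite("pics/w3.png",cv2.resize(t["img"][220:290,375:445],(400,400),interpolation=2)[:,:,::-1])
for z in(.127,.139,.160,.169):print(z,proj(w,[.5425,-.264,z]),proj(f,[.5425,-.264,z]))
E
```

```text
t 22.93 tcp [ 0.5429 -0.2639  0.4045] x [ 0.855 -0.519  0.001] y [-0.519 -0.855  0.   ] z [ 0.001 -0.001 -1.   ] j [-0.6   0.27  1.47  0.    1.41  1.52] F [-0.6 -0.3 -0.5] M [ 0.03  0.14 -0.05] w 85.0
grasp [ 0.543  -0.264   0.2245]
lin mm (tool) [ 0.1  0.  94.5] rot deg [ 0.   -0.07  0.  ]
0.127 [321.20621206 251.72300004] [337.55457924 162.18139093]
0.139 [321.2396965  256.68831369] [337.65013352 159.02793197]
0.16 [321.30633605 266.5701044 ] [337.82008569 153.4192121 ]
0.169 [321.33859754 271.35407082] [337.89400905 150.97961135]
```

View pics/w.png

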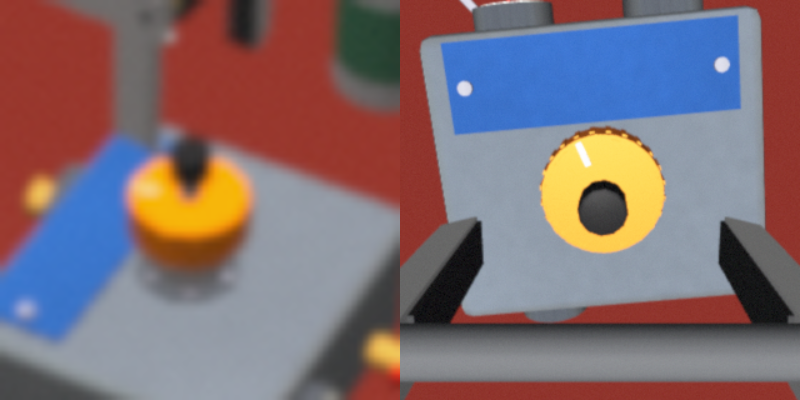

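The cap stands level and released, lower than before. I measure its height from the disc size and the knob position, against picture j (riding).

```bash
python3 - <<'E'
from h import *
w=r.grab_frame("wrist");f=r.grab_frame("side");cv2.imwrite("pics/w_raw.png",w["img"][:,:,::-1]);cv2.imwrite("pics/side_raw.png",f["img"][:,:,::-1])
def disc(im):
    h=cv2.cvtColor(im,cv2.COLOR_BGR2HSV);m=cv2.inRange(h,(15,100,215),(34,255,255))[180:340,240:400]
    c,_=cv2.findContours(m,0,1);c=cv2.convexHull(max(c,key=cv2.contourArea));e=cv2.fitEllipse(c)
    x=c[:,0,0];return (e[0][0]+240,e[0][1]+180),e[1],x.max()-x.min()+1
K=w["camera_matrix"]
for n,tz in(("pics/j.png",.4009),("pics/w_raw.png",.4045)):
    d=disc(cv2.imread(n));print(n,d)
p=disc(cv2.imread("pics/w_raw.png"))[0]
# camera height now & along-ray estimate of top plane height from diameters
print("cam z",w["cam_to_world"][2,3])
for z in(.137,.139,.141,.143,.145,.147,.149):
    c=np.array([.5425,-.264,z]);x=w["cam_to_world"][:3,0]
    a=proj(w,c-.03*x);b=proj(w,c+.03*x);print(z,round(b[0]-a[0],1),proj(w,c).round(1))
print(onz(w,p,.139),onz(w,p,.149))
# side knob
g=f["img"].astype(int)
sub=g[140:165,325:352];m=(sub.max(2)<70).astype(np.uint8);k,l,st,ce=cv2.connectedComponentsWithStats(m)
for i in range(1,k):
  if st[i,4]>8:print("side dark",st[i],ce[i]+[325,140])
E
```

```text
pics/j.png ((323.4418640136719, 257.5513153076172), (102.42863464355469, 105.16168212890625), np.int32(105))
pics/w_raw.png ((321.82398986816406, 250.97926330566406), (98.32872009277344, 101.70079040527344), np.int32(102))
cam z 0.382410750788124
0.137 99.7 [321.3 254.1]
0.139 100.5 [321.3 255. ]
0.141 101.3 [321.3 255.9]
0.143 102.1 [321.3 256.8]
0.145 102.9 [321.3 257.7]
0.147 103.7 [321.3 258.6]
0.149 104.5 [321.4 259.6]
[ 0.54447121 -0.26554534  0.139     ] [ 0.54671239 -0.26687104  0.149     ]
side dark [11 10  5  7 26] [337.80769231 152.69230769]
```

Diameter alone can't settle the height (±2.5 mm). I take a wrist-camera stereo pair with a 100 mm baseline to triangulate the white mark and the knob, with the plate's screws as reference.

```bash
python3 - <<'E'
from h import *
import pickle
w=r.grab_frame("wrist");pickle.dump(w,open("w1.pkl","wb"))
E
```

{"op": "step_arm", "data": {
  "motion": [
    {"linear": [-8,0,0],"rotation": [0,0,0],"hand": 85},
    {"linear": [-16,0,0],"rotation": [0,0,0],"hand": 85},
    {"linear": [-22,0,0],"rotation": [0,0,0],"hand": 85},
    {"linear": [-22,0,0],"rotation": [0,0,0],"hand": 85},
    {"linear": [-18,0,0],"rotation": [0,0,0],"hand": 85},
    {"linear": [-8,0,0],"rotation": [0,0,0],"hand": 85},
    {"linear": [0,0,0],"rotation": [0,0,0],"hand": 85},
    {"linear": [0,0,0],"rotation": [0,0,0],"hand": 85}
  ]
}}

```text
time_s: 23.9
tcp_pos: [0.4625, -0.2151, 0.4042]
tool_rot: [3.025, -0.847, 0.002]
contact_force: [-0.0, 0.2, -0.2]
width: 0.0852
```

```bash
python3 - <<'E'
from h import *
import pickle
w=r.grab_frame("wrist");pickle.dump(w,open("w2.pkl","wb"));a=pickle.load(open("w1.pkl","rb"))
cv2.imwrite("pics/x.png",np.hstack([cv2.resize(q["img"][0:320,160:560],(400,320)) for q in(a,w)])[:,:,::-1])
E
```

```text
(no output)
```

View pics/x.png

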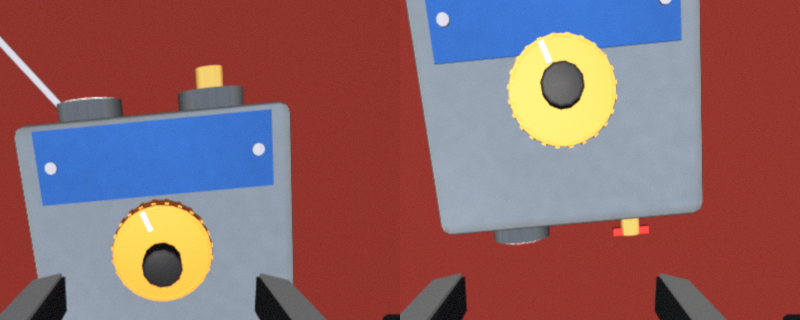

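```bash
python3 - <<'E'
from h import *
import pickle
a=pickle.load(open("w1.pkl","rb"));b=pickle.load(open("w2.pkl","rb"))
def white(f,x0,x1,y0,y1):
    h=cv2.cvtColor(f["img"],cv2.COLOR_RGB2HSV)[y0:y1,x0:x1];m=((h[...,1]<75)&(h[...,2]>190)).astype(np.uint8)
    k,l,st,ce=cv2.connectedComponentsWithStats(m);i=1+np.argmax(st[1:,4]);return ce[i]+[x0,y0],st[i,4]
def dark(f,x0,x1,y0,y1):
    g=f["img"][y0:y1,x0:x1].max(2);m=(g<85).astype(np.uint8)
    c,_=cv2.findContours(m,0,1);c=max(c,key=cv2.contourArea);e=cv2.fitEllipse(cv2.convexHull(c));return np.array(e[0])+[x0,y0],e[1]
A=white(a,290,325,205,240);B=white(b,290,325,30,70);print("mark",A,B,tri([(a,A[0]),(b,B[0])]))
A=white(a,200,222,158,180);B=white(b,192,215,8,30);print("screw",A,B,tri([(a,A[0]),(b,B[0])]))
A=dark(a,298,347,237,295);B=dark(b,297,347,55,115);print("knob",A,B,tri([(a,A[0]),(b,B[0])]))
def disc(f,x0,x1,y0,y1):
    h=cv2.cvtColor(f["img"],cv2.COLOR_RGB2HSV);m=cv2.inRange(h,(15,90,200),(34,255,255))[y0:y1,x0:x1]
    c,_=cv2.findContours(m,0,1);e=cv2.fitEllipse(cv2.convexHull(max(c,key=cv2.contourArea)));return np.array(e[0])+[x0,y0],e[1]
A=disc(a,255,390,190,310);B=disc(b,255,390,25,160);print("disc",A,B,tri([(a,A[0]),(b,B[0])]))
E
```

```text
mark (array([305.98305085, 221.30508475]), np.int32(118)) (array([304.65088757,  51.23668639]), np.int32(169)) (array([ 0.56489106, -0.26715918,  0.14002804]), [np.float64(1.9760951159356986e-05), np.float64(1.9760951159526176e-05)])
screw (array([210.16814159, 168.00884956]), np.int32(113)) (array([202.12056738,  18.78014184]), np.int32(141)) (array([ 0.62298457, -0.22541946,  0.09446218]), [np.float64(9.738987865384918e-06), np.float64(9.738987865454402e-06)])
knob (array([321.8891468 , 264.69684982]), (38.57502365112305, 43.16865158081055)) (array([321.9633007 ,  84.47295761]), (42.01340103149414, 46.789405822753906)) (array([ 0.54319497, -0.26478968,  0.16236214]), [np.float64(3.318875055911487e-05), np.float64(3.3188750559020054e-05)])
disc (array([321.79058075, 251.09903717]), (98.56819152832031, 101.60704040527344)) (array([321.83383179,  89.86894989]), (109.8948745727539, 115.24442291259766)) (array([ 0.54370735, -0.26512564,  0.13543272]), [np.float64(3.176588905298083e-05), np.float64(3.176588905293289e-05)])
```

Stereo gives the white mark at z 0.140 (fully home: 0.139; just dropped: about 0.1425) and the knob on the axis at (0.543,-0.265), so the cap is close to home. I grip the rim once more, a little higher, to confirm the stop.

{"op": "step_arm", "data": {
  "motion": [
    {"linear": [8,0,0],"rotation": [0,0,0],"hand": 85},
    {"linear": [16,0,0],"rotation": [0,0,0],"hand": 85},
    {"linear": [22,0,0],"rotation": [0,0,0],"hand": 85},
    {"linear": [22,0,0],"rotation": [0,0,0],"hand": 85},
    {"linear": [18,0,0],"rotation": [0,0,0],"hand": 85},
    {"linear": [8.5,0.5,0],"rotation": [0,0,0],"hand": 85},
    {"linear": [0,0,0],"rotation": [0,0,0],"hand": 85},
    {"linear": [0,0,0],"rotation": [0,0,0],"hand": 85}
  ]
}}

```text
time_s: 24.62
tcp_pos: [0.5433, -0.2649, 0.4032]
tool_rot: [-3.025, 0.847, 0.002]
contact_force: [0.6, 1.3, -0.2]
width: 0.0853
```

{"op": "step_arm", "data": {
  "motion": [
    {"linear": [0,0,10],"rotation": [0,0,0],"hand": 85},
    {"linear": [0,0,18],"rotation": [0,0,0],"hand": 85},
    {"linear": [0,0,20],"rotation": [0,0,0],"hand": 85},
    {"linear": [0,0,20],"rotation": [0,0,0],"hand": 85},
    {"linear": [0,0,14],"rotation": [0,0,0],"hand": 85},
    {"linear": [0,0,6],"rotation": [0,0,0],"hand": 85},
    {"linear": [0,0,1],"rotation": [0,0,0],"hand": 85},
    {"linear": [0,0,0],"rotation": [0,0,0],"hand": 85}
  ]
}}

```text
time_s: 25.28
tcp_pos: [0.5426, -0.2643, 0.3148]
tool_rot: [-3.025, 0.846, 0.001]
contact_force: [1.1, -0.3, 0.8]
width: 0.0847
```

```bash
python3 - <<'E'
from h import *
delta([.543,-.2645,.135])
E
```

```text
t 25.28 tcp [ 0.5426 -0.2643  0.3148] x [ 0.855 -0.519 -0.001] y [-0.519 -0.855 -0.   ] z [-0.  0. -1.] j [-0.6   0.35  1.55 -0.    1.24  1.52] F [ 1.1 -0.3  0.8] M [0.05 0.15 0.03] w 84.7
grasp [ 0.5426 -0.2642  0.1348]
lin mm (tool) [ 0.4 -0.  -0.2] rot deg [-0.    0.03  0.  ]
```

{"op": "step_arm", "data": {
  "motion": [
    {"linear": [0,0,0],"rotation": [0,0,0],"hand": 62},
    {"linear": [0,0,0],"rotation": [0,0,0],"hand": 50},
    {"linear": [0,0,0],"rotation": [0,0,0],"hand": 50},
    {"linear": [0,0,0],"rotation": [0,0,0],"hand": 50},
    {"linear": [0,0,0],"rotation": [0,0,0],"hand": 50},
    {"linear": [0,0,0],"rotation": [0,0,0],"hand": 50},
    {"linear": [0,0,0],"rotation": [0,0,0],"hand": 50},
    {"linear": [0,0,0],"rotation": [0,0,0],"hand": 50}
  ],
  "squeeze": 40
}}

```text
time_s: 25.95
tcp_pos: [0.5431, -0.2649, 0.3158]
tool_rot: [3.024, -0.846, 0.002]
contact_force: [-1.2, -1.5, 4.3]
width: 0.059
```

```bash
python3 - <<'E'
from h import *
show()
w=r.grab_frame("wrist");cv2.imwrite("pics/y1.png",w["img"][200:440,120:520,::-1])
E
```

```text
t 25.95 tcp [ 0.5431 -0.2649  0.3158] x [ 0.855 -0.519  0.001] y [-0.519 -0.855  0.001] z [ 0.001 -0.001 -1.   ] j [-0.6   0.35  1.55 -0.    1.24  1.52] F [-1.2 -1.5  4.3] M [-0.23  0.43  0.29] w 59.0
```

{"op": "step_arm", "data": {
  "motion": [
    {"linear": [0,0,0],"rotation": [0,0,3],"hand": 50},
    {"linear": [0,0,0],"rotation": [0,0,3],"hand": 50},
    {"linear": [0,0,0],"rotation": [0,0,3],"hand": 50},
    {"linear": [0,0,0],"rotation": [0,0,1],"hand": 50},
    {"linear": [0,0,0],"rotation": [0,0,0],"hand": 50},
    {"linear": [0,0,0],"rotation": [0,0,0],"hand": 50},
    {"linear": [0,0,0],"rotation": [0,0,0],"hand": 50},
    {"linear": [0,0,0],"rotation": [0,0,0],"hand": 50}
  ]
}}

```text
time_s: 26.67
tcp_pos: [0.544, -0.2658, 0.316]
tool_rot: [2.938, -1.102, 0.009]
contact_force: [2.7, -4.7, 0.4]
width: 0.0599
```

```bash
python3 - <<'E'
from h import *
show()
w=r.grab_frame("wrist");a=cv2.imread("pics/y1.png");cv2.imwrite("pics/y2.png",np.hstack([a,w["img"][200:440,120:520,::-1]]))
E
```

```text
t 26.67 tcp [ 0.544  -0.2658  0.316 ] x [ 0.753 -0.658  0.007] y [-0.658 -0.753  0.001] z [ 0.004 -0.005 -1.   ] j [-0.6   0.35  1.55 -0.    1.23  1.69] F [ 2.7 -4.7  0.4] M [-0.94 -0.21  1.03] w 59.9
```

View pics/y2.png

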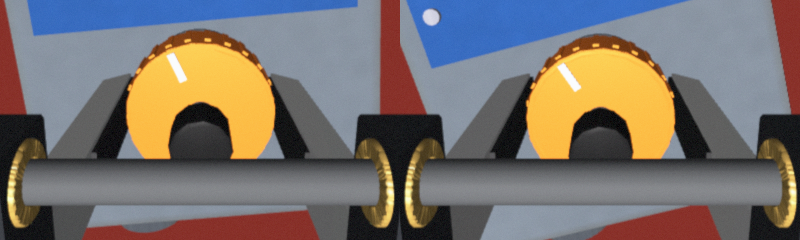

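The stop is confirmed: moment 1.0 N m, and the cap stays still while the fingers slip about 10 deg round it. I release and lift.

{"op": "step_arm", "data": {
  "motion": [
    {"linear": [0,0,0],"rotation": [0,0,0],"hand": 85},
    {"linear": [0,0,0],"rotation": [0,0,0],"hand": 85},
    {"linear": [0,0,0],"rotation": [0,0,0],"hand": 85},
    {"linear": [0,0,0],"rotation": [0,0,0],"hand": 85},
    {"linear": [0,0,0],"rotation": [0,0,0],"hand": 85},
    {"linear": [0,0,-6],"rotation": [0,0,0],"hand": 85},
    {"linear": [0,0,-14],"rotation": [0,0,0],"hand": 85},
    {"linear": [0,0,-18],"rotation": [0,0,0],"hand": 85}
  ]
}}

```text
time_s: 27.38
tcp_pos: [0.5424, -0.2641, 0.3519]
tool_rot: [-2.939, 1.107, 0.006]
contact_force: [-0.1, -0.2, 0.2]
width: 0.085
```

{"op": "step_arm", "data": {
  "motion": [
    {"linear": [0,0,-18],"rotation": [0,0,0],"hand": 85},
    {"linear": [0,0,-18],"rotation": [0,0,0],"hand": 85},
    {"linear": [0,0,-10],"rotation": [0,0,0],"hand": 85},
    {"linear": [0,0,0],"rotation": [0,0,0],"hand": 85},
    {"linear": [0,0,0],"rotation": [0,0,0],"hand": 85},
    {"linear": [0,0,0],"rotation": [0,0,0],"hand": 85},
    {"linear": [0,0,0],"rotation": [0,0,0],"hand": 85},
    {"linear": [0,0,0],"rotation": [0,0,0],"hand": 85}
  ]
}}

```text
time_s: 28.05
tcp_pos: [0.5427, -0.2643, 0.3974]
tool_rot: [-2.939, 1.107, 0.004]
contact_force: [0.5, -0.5, 0.7]
width: 0.0847
```

```bash
python3 - <<'E'
from h import *
import pickle
show();w=r.grab_frame("wrist");pickle.dump(w,open("w3.pkl","wb"))
E
```

```text
t 28.05 tcp [ 0.5427 -0.2643  0.3974] x [ 0.752 -0.66  -0.003] y [-0.66  -0.752  0.   ] z [-0.002  0.002 -1.   ] j [-0.6   0.27  1.48  0.    1.4   1.69] F [ 0.5 -0.5  0.7] M [0.02 0.2  0.  ] w 84.7
```

{"op": "step_arm", "data": {
  "motion": [
    {"linear": [-8,0,0],"rotation": [0,0,0],"hand": 85},
    {"linear": [-16,0,0],"rotation": [0,0,0],"hand": 85},
    {"linear": [-22,0,0],"rotation": [0,0,0],"hand": 85},
    {"linear": [-22,0,0],"rotation": [0,0,0],"hand": 85},
    {"linear": [-18,0,0],"rotation": [0,0,0],"hand": 85},
    {"linear": [-8,0,0],"rotation": [0,0,0],"hand": 85},
    {"linear": [0,0,0],"rotation": [0,0,0],"hand": 85},
    {"linear": [0,0,0],"rotation": [0,0,0],"hand": 85}
  ]
}}

```text
time_s: 28.77
tcp_pos: [0.4723, -0.2025, 0.3992]
tool_rot: [2.94, -1.107, 0.002]
contact_force: [-0.2, -0.7, 0.1]
width: 0.085
```

```bash
python3 - <<'E'
from h import *
import pickle
show();w=r.grab_frame("wrist");pickle.dump(w,open("w4.pkl","wb"));a=pickle.load(open("w3.pkl","rb"));f=r.grab_frame("side")
cv2.imwrite("pics/z.png",np.hstack([cv2.resize(q["img"][0:320,160:480],(400,400)) for q in(a,w)])[:,:,::-1])
cv2.imwrite("pics/z2.png",f["img"][:,:,::-1])
def white(f,y0,y1):
    h=cv2.cvtColor(f["img"],cv2.COLOR_RGB2HSV)[y0:y1,280:360];m=((h[...,1]<75)&(h[...,2]>190)).astype(np.uint8)
    k,l,st,ce=cv2.connectedComponentsWithStats(m);i=1+np.argmax(st[1:,4]);return ce[i]+[280,y0],st[i,4]
A=white(a,205,245);B=white(w,35,75);print("mark",A,B,tri([(a,A[0]),(w,B[0])]))
E
```

```text
t 28.77 tcp [ 0.4723 -0.2025  0.3992] x [ 0.752 -0.659  0.001] y [-0.659 -0.752 -0.   ] z [ 0.001 -0.001 -1.   ] j [-0.57  0.08  1.7  -0.    1.36  1.72] F [-0.2 -0.7  0.1] M [ 0.03  0.13 -0.  ] w 85.0
mark (array([299.28571429, 226.83333333]), np.int32(126)) (array([298.04      ,  54.13142857]), np.int32(175)) (array([ 0.56467821, -0.26736593,  0.13970564]), [np.float64(5.700360528857945e-05), np.float64(5.700360528860082e-05)])
```

View pics/z.png

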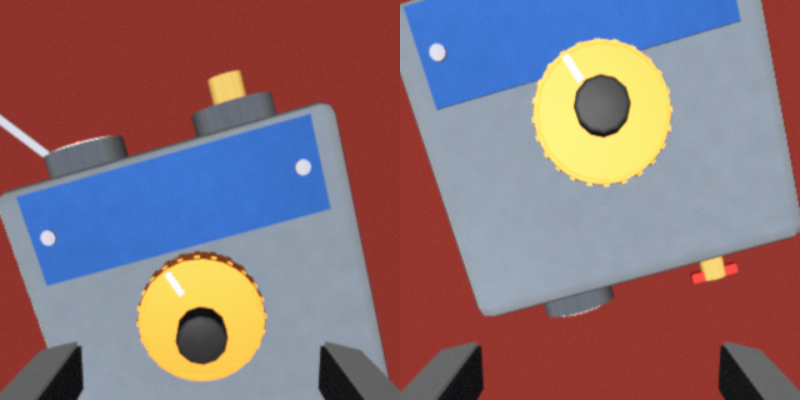

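View pics/z2.png

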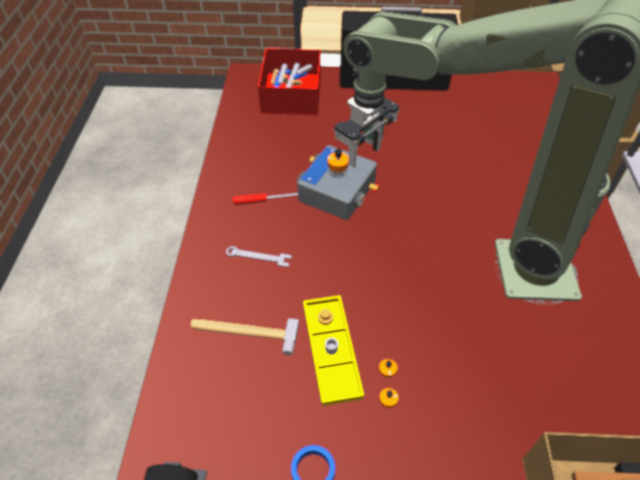

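The cap is at about (338,160) on the neck, level. Its mark is unmoved at (0.5647,-0.2674,0.1397), against 0.139 for fully home. The gripper is clear, and the coupling (325,317), socket (331,345), hammer, wrench, screwdriver, tape and can lie where they were. I hand the job in.

```bash
python3 - <<'E'
from h import *
r.close_job();show()
E
```

```text
the job is handed in; nothing more can be done
the job is handed in; nothing more can be done
```

The orange cap is screwed down on the grey tank's neck and released, and I handed the job in at about 29 s of the 72 s. No verdict was reported.

**What I did:**
- I lifted the largest orange cap by its knob, set it on the neck and let go.
- I gripped the rim and turned it anticlockwise. It dropped about 6 mm and met the stop.
- I then screwed it clockwise to a firm stop (1.7 N m). On a second grip it would not turn further (1.0 N m, fingers slipping round it).

**Last checks:**
- **Height:** the mark on the cap's top is at z = 0.1397 m, against 0.139 m for fully home. That puts the cap's centre about 7.3 mm below the rim, just past the required 7 mm. The stereo measurement is good to roughly 1 mm.
- **Position:** the knob measured within about 1 to 1.5 mm of the neck axis, the cap looks level, and the gripper is clear of it.
- **Other objects:** all the loose things look unmoved.

**Checks that disagreed:**
- **Turn to home:** the clockwise turn came to about 2 rad, more than the expected 1.2 to 1.7. Over the last part of it the gripper's height stayed constant, so the fingers probably slid on the rim.
- **Cruder height estimates:** cap-disc size in a single image suggested a cap up to about 3 mm higher, and the disc centre in the stereo pair put it about 4 mm lower. Knob height in the side view was also about 3 mm higher. I trusted the mark and the hard stop instead.

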